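# Gauge the belt sander's gap and hang up the gauge and push blocks

## Robot

A 7-joint arm with a two-finger parallel gripper is mounted at the origin on the work surface. World frame = base frame: x ahead of the robot, y to its left, z up, the work surface at z = 0. Lengths are in m, angles in rad, forces in N, time in s.
With the tool pointing down it reaches from about 0.425 to 0.925 m from the base axis. Payload 6.8 kg.
Tool frame: the origin (TCP) lies between the finger pads; the fingertips stand 8 mm ahead of it and the grasp point (between the pads) lies 11 mm behind it; z points along the fingers, y is the direction in which the jaws open and shut (so a half turn about z gives the same grasp; the last joint's range is limited). The gripper opens to 88 mm and grips with 3 to 60 N. Pads are 20 mm wide; open, the fingers measure 115 mm over their backs; the gripper's body (75 mm by 178 mm) begins 61 mm behind the grasp point.
Start: joints at [1.061, 0.477, 0.022, 1.555, -0.011, 1.109, -0.083], TCP at [0.264, -0.621, 0.194] pointing down, gripper open.
Joint ranges: [-2.96, 2.96], [-0.34, 2.1], [-1.41, 1.46], [0.24, 2.44], [-1.37, 4.51], [0.17, 1.92], [-2.96, 2.96]. Speed limits (rad/s): [2.39, 2.39, 3.14, 3.14, 3.14, 3.14, 3.14].

## Interface

Orientations are given as a unit quaternion [x, y, z, w].
In Python, from bench import monitor, get_image, r gives the robot as it stands. The module is installed in compiled form; this text tells all that it offers.
- The arm moves only by the tool jog_arm, never from a script. Its argument "plan" is a list of rows, each a list of 2 entries, a list of its own where there are three numbers: the shift along the world's x, y, z in mm, then the turn about the world's z in rad. A call has 1 to 20 rows; each row is the pose to reach, as a shift and turn from the pose commanded when the call began; what a row does not reach only later rows make up. A row lasts 1/8 s, in which the tool goes at most 62.5 mm and 10.7 degrees, less where a joint would pass 70% of its speed; a pose out of reach is approached as far as the arm can. A call with a gripper value outside its range is refused whole. "gripper" is the closure, from -1 (fully open) to 1 (shut), set as the call begins (left out, the last holds). The fingers move at their own pace and stop on an object; "newtons" is the grip in N (left out, the last holds). Time passes only in rows, so rows that repeat a pose let the fingers close. It gives the time, the measured TCP pose, the force and the opening at its end, in the units of the state.
- monitor.state(): the state, without advancing time (a new reading comes with each control period).
- get_image(name): name is "scene" or "top"; returns a dict with "frame" (480x640x3 uint8, blue, green, red), "fov_y" (degrees; the focal length in pixels is half the picture's height over the tangent of half this angle, whatever the lens; pixels are square), "cx", "cy" (the principal point, pixels), "extrinsics" (4x4, takes a point from camera to world coordinates). Camera axes: x right, y up, looking along -z (the intrinsics and any distortion apply to the point x, -y, -z); pixel columns grow to the right and rows downward; lengths in m; the calibration is good to about 2 mm. A picture is of the moment at which its call begins. There is no depth.
- r.hand_in(): hands the job in, once; it reports no verdict.
The state is a dict: "clock": time; "joints": joint angles; "qvel": joint speeds; "effort": joint torques, N m; "position": TCP position; "tcp_rot": TCP orientation; "ft_force": force on the tool from outside, world axes, zero at the start; "wrist_torque": the same for the moment, N m; "width": finger opening in m.
Only numpy, scipy, OpenCV 4.12 (cv2) and the standard library are available. Lean on these libraries where they do the work, as an engineer would, in place of code of your own. Each camera call takes 0.05 s, during which the arm holds its last target.

## Task

Make the belt sander ready for the next class: press its red stop button fully down first, then check the gap beside the belt by pushing the gauge's blade down into it until its shoulder is fully home, for a moment, at the end near the robot and after that at the far end. Hang the gauge and every push block on the rack by their handles, upright, each on a hook of its own, and leave the glue bottle, offcut and small jar where they are.

Things in the scene. Friction and masses are not known exactly. Their poses are not given: they have to be found in the camera images.
- sander: low grey belt sander on the right of the bench; origin on the bench under the middle of its gap. The gap is open-topped, 8 mm wide, 150 mm long, 60 mm deep, at the sander's left end between a ribbed aluminium rest plate and the steel nose of the belt bed, both level at 110 mm above the bench. It runs along the sander's x axis, roughly away from the robot
- stop_top (a point): top of the round red stop button (36 mm across) on the yellow switch box on the robot's side of the sander; pressed straight down
- stop (a joint): travel of the stop button in m: 0 up, 0.006 fully down; it springs back; fully down takes about 5 N
- gap_near (a point): checking point in the middle of the gap's width, 45 mm from the middle of its length towards the robot, level with the surfaces beside it; x runs along the gap, z up
- gap_far (a point): the same at the end of the gap away from the robot, 90 mm from gap_near
- gauge_grip (a point): centre of the gap gauge's wooden grip, 24 (x) by 44 (y) by 34 mm high, taken from above by its ends, 44 mm apart along y. The gauge (z up, 126 mm high, about 0.22 kg) starts upright in a slotted wooden stand, shoulder resting on the stand's top (45 mm high), blade in the slot: lift it straight up 35 mm or more
- gauge_eye (a point): middle of the underside of the gauge's grip, 17 mm below its centre: the top of its hanging eye, an open window 48 mm high and 30 mm wide (along y) between two steel legs; seen through along x. It rests on a hook when hung
- gauge_shoulder (a point): middle of the underside of the gauge's steel shoulder bar (24 x by 56 y by 12 mm high), 77 mm below the grip centre. The flat blade goes on 32 mm below it: 5 mm thick (x), 40 mm wide (y), its last 8 mm thinned to 3 mm. Fully home, the shoulder rests on both sides of the gap
- push0_grip (a point): centre of a push block's wooden grip, 24 (x) by 44 (y) by 34 mm high, taken from above by its ends, 44 mm apart along y; 87 mm above the underside of the block's plywood sole, which is 75 (x) by 90 (y) by 18 mm. Overall 104 mm high, about 0.24 kg. Starts upright on the bench; may be absent
- push0_eye (a point): middle of the underside of that grip, 17 mm below its centre: the top of the open handle, 52 mm high down to the sole, between two splayed steel legs, 27 mm wide (along y) at the top and 64 mm below. It rests on a hook when hung
- push1_grip (a point): centre of a push block's wooden grip, 24 (x) by 44 (y) by 34 mm high, taken from above by its ends, 44 mm apart along y; 87 mm above the underside of the block's plywood sole, which is 75 (x) by 90 (y) by 18 mm. Overall 104 mm high, about 0.24 kg. Starts upright on the bench; may be absent
- push1_eye (a point): middle of the underside of that grip, 17 mm below its centre: the top of the open handle, 52 mm high down to the sole, between two splayed steel legs, 27 mm wide (along y) at the top and 64 mm below. It rests on a hook when hung
- push2_grip (a point): centre of a push block's wooden grip, 24 (x) by 44 (y) by 34 mm high, taken from above by its ends, 44 mm apart along y; 87 mm above the underside of the block's plywood sole, which is 75 (x) by 90 (y) by 18 mm. Overall 104 mm high, about 0.24 kg. Starts upright on the sander's belt, 110 mm above the bench; may be absent
- push2_eye (a point): middle of the underside of that grip, 17 mm below its centre: the top of the open handle, 52 mm high down to the sole, between two splayed steel legs, 27 mm wide (along y) at the top and 64 mm below. It rests on a hook when hung
- rack: low steel rack standing at the left: a rail 14 mm thick along y, 200 mm above the bench, with four bare steel hooks 130 mm apart that stick out 96 mm to the rack's -x, towards the robot. Origin on the bench below the hook seats, 60 mm before the rail
- hook0 (a point): seat of hook 0 of 4, counted from the right as the robot sees them: top of its level round arm (8 mm thick, along x), 204 mm above the bench, 60 mm before the rail. The tip, 28 to 40 mm before the seat, is turned up to 17 mm above the seat's height. x points to the rail, y along it
- hook1 (a point): seat of hook 1 of 4, counted from the right as the robot sees them: top of its level round arm (8 mm thick, along x), 204 mm above the bench, 60 mm before the rail. The tip, 28 to 40 mm before the seat, is turned up to 17 mm above the seat's height. x points to the rail, y along it
- hook2 (a point): seat of hook 2 of 4, counted from the right as the robot sees them: top of its level round arm (8 mm thick, along x), 204 mm above the bench, 60 mm before the rail. The tip, 28 to 40 mm before the seat, is turned up to 17 mm above the seat's height. x points to the rail, y along it
- hook3 (a point): seat of hook 3 of 4, counted from the right as the robot sees them: top of its level round arm (8 mm thick, along x), 204 mm above the bench, 60 mm before the rail. The tip, 28 to 40 mm before the seat, is turned up to 17 mm above the seat's height. x points to the rail, y along it
- glue: white glue bottle, 130 mm high, a bystander; origin under its centre
- offcut: loose wooden offcut 160 by 60 by 20 mm, a bystander; origin under its centre
- jar: small lidded jar, 52 mm across, 60 mm high, a bystander; origin under its centre
Things that resemble listed ones, but are neither listed nor needed, are in the scene too. Leave any green or turquoise look-alike of the part that bears push1_grip alone. What is shaped like the part that bears push2_grip but purple is not meant.

How it is judged:
By the outcome, as a careful person would: the job done as asked, in the order asked, and still so for the second after the job is handed in, with the robot touching nothing.
Of push0, push1, push2 only 2 to 3 are there at a start; the rules pass over those that are not, and their reading is None.
At some moment in a run one of push0, push1, push2 may be knocked a few centimetres aside while the robot is not near it.
It also fails if it takes over 200 s, if anything falls off the work surface, if the arm or the gripper's body presses on something with over 40 N, if the wrist force passes 120 N, or if a joint passes its speed limit or range.

## Working session

There is one attempt and no reset: what is moved stays moved. The work goes in short steps, Python scripts to look and compute and a tool call to move; the robot and the scene stay as the last step left them, time stands still between calls to the robot, and variables do not carry over. Pictures are saved under pics/ and viewed, and the job is handed in when it is done.

Besides the shell and the picture viewer there is one more tool, called after "Emit:" by a JSON object that holds its "op" and its "data". jog_arm: Moves the arm, as the interface text tells. Its arguments: {"type":"object","properties":{"plan":{"type":"array"},"gripper":{"type":"number"},"newtons":{"type":"number"}},"required":["plan"]}

```bash
mkdir -p pics; cat > h.py <<'E'
import numpy as np, cv2
from bench import monitor, get_image, r
def save(name,fn):
    d=get_image(name); cv2.imwrite('pics/'+fn+'.png',d['frame']); 
    np.savez('pics/'+fn+'.npz',fov=d['fov_y'],cx=d['cx'],cy=d['cy'],E=d['extrinsics'],**({'dist':d['distortion']} if 'distortion' in d else {}))
    return d
def load(fn):
    return dict(np.load('pics/'+fn+'.npz')), cv2.imread('pics/'+fn+'.png')
def ray(fn,u,v):
    c,_=load(fn); f=240/np.tan(np.radians(float(c['fov']))/2)
    d=np.array([(u-c['cx'])/f,-(v-c['cy'])/f,-1.0]); E=c['E']; return E[:3,3],E[:3,:3]@d
def atz(fn,u,v,z):
    o,d=ray(fn,u,v); return o+d*(z-o[2])/d[2]
def proj(fn,p):
    c,_=load(fn); f=240/np.tan(np.radians(float(c['fov']))/2); E=c['E']
    q=E[:3,:3].T@(np.array(p)-E[:3,3]); return np.array([c['cx']+f*q[0]/-q[2], c['cy']-f*q[1]/-q[2]])
def tri(fa,ua,fb,ub):
    o1,d1=ray(fa,*ua);o2,d2=ray(fb,*ub)
    A=np.stack([d1,-d2],1);t=np.linalg.lstsq(A,o2-o1,rcond=None)[0]
    a=o1+d1*t[0];b=o2+d2*t[1];return (a+b)/2,np.linalg.norm(a-b)
def crop(fn,x0,y0,x1,y1,s,out):
    _,im=load(fn); c=cv2.resize(im[y0:y1,x0:x1],None,fx=s,fy=s,interpolation=cv2.INTER_CUBIC)
    for x in range((x0+19)//20*20,x1,20):
        cv2.putText(c,str(x),(int((x-x0)*s),8),0,.3,(0,0,255),1); cv2.line(c,(int((x-x0)*s),10),(int((x-x0)*s),14),(0,0,255),1)
    for y in range((y0+19)//20*20,y1,20):
        cv2.putText(c,str(y),(0,int((y-y0)*s)+4),0,.3,(0,0,255),1); cv2.line(c,(20,int((y-y0)*s)),(24,int((y-y0)*s)),(0,0,255),1)
    cv2.imwrite('pics/'+out+'.png',c)
E
python3 - <<'E'
from h import *
for n in('scene','top'):
    d=save(n,n+'0'); print(n,{k:(v if k!='frame' else v.shape) for k,v in d.items()})
print(monitor.state())
E
```

```text
scene {'frame': (480, 640, 3), 'fov_y': 45.498681963750734, 'cx': 318.47298390493876, 'cy': 239.46006851239218, 'extrinsics': array([[ 0.84038181, -0.31520117,  0.44091567,  1.08478164],
       [ 0.54183311,  0.46871215, -0.69765737, -0.82907812],
       [ 0.01323989,  0.82520128,  0.56468359,  0.82549745],
       [ 0.        ,  0.        ,  0.        ,  1.        ]])}
top {'frame': (480, 640, 3), 'fov_y': 49.29916326353125, 'cx': 323.6702562446681, 'cy': 239.6078351402578, 'extrinsics': array([[-0.01145639,  0.99091891, -0.13397188,  0.41384153],
       [-0.99990792, -0.01037827,  0.00874295,  0.03375161],
       [ 0.00727316,  0.1340597 ,  0.99094657,  1.36617049],
       [ 0.        ,  0.        ,  0.        ,  1.        ]])}
{'clock': 0.1, 'joints': array([ 1.06086307,  0.47770176,  0.02237556,  1.55629055, -0.01148516,
        1.10927093, -0.08306477]), 'qvel': array([ 2.22092458e-05, -2.49453420e-03,  1.26585409e-03, -1.14059838e-03,
        2.42381825e-03, -3.94377136e-04, -3.35268378e-04]), 'effort': array([ 4.22903118e-03, -5.84092748e+01,  1.53984301e+00, -2.73311985e+01,
       -5.42761374e-02,  1.30942056e-02,  4.49376421e-05]), 'position': array([ 0.2637486 , -0.62074411,  0.19341631]), 'tcp_rot': array([ 9.79880448e-01,  1.99583852e-01, -2.21150251e-04, -7.38604499e-04]), 'ft_force': array([0.47523858, 0.66850238, 0.623443  ]), 'wrist_torque': array([0.02138419, 0.00337821, 0.03429308]), 'width': 0.08807188706615883}
```

View pics/scene0.png

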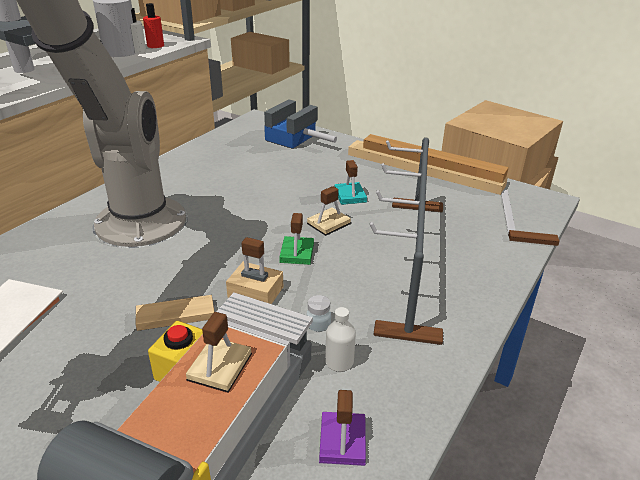

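View pics/top0.png

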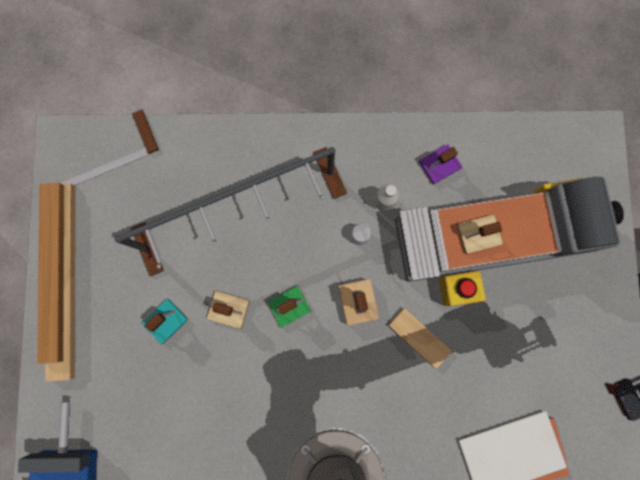

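The scene shows a red button on a yellow box (scene 178,335; top 467,288), a push block on the belt (top 482,233), and one wooden push block on the bench (top 227,310). The gauge is in its stand (top 360,302) and the rack is on the left. The green, turquoise and purple blocks are look-alikes. I'll enlarge these areas to measure them.

```bash
python3 - <<'E'
from h import *
crop('top0',320,170,520,320,4,'c1'); crop('scene0',130,220,330,400,4,'c2')
crop('top0',100,140,360,340,3,'c3'); crop('scene0',290,120,460,300,4,'c4'); 
E
```

```text
(no output)
```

View pics/c1.png

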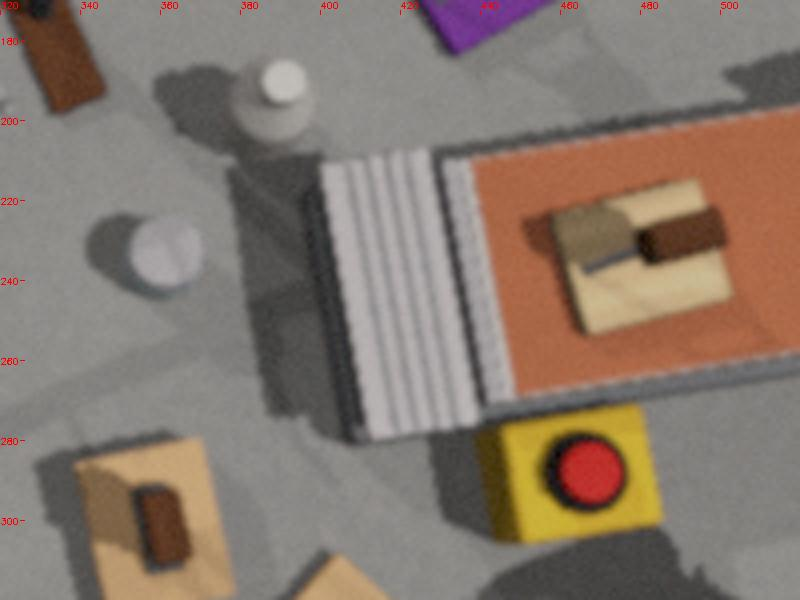

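View pics/c2.png

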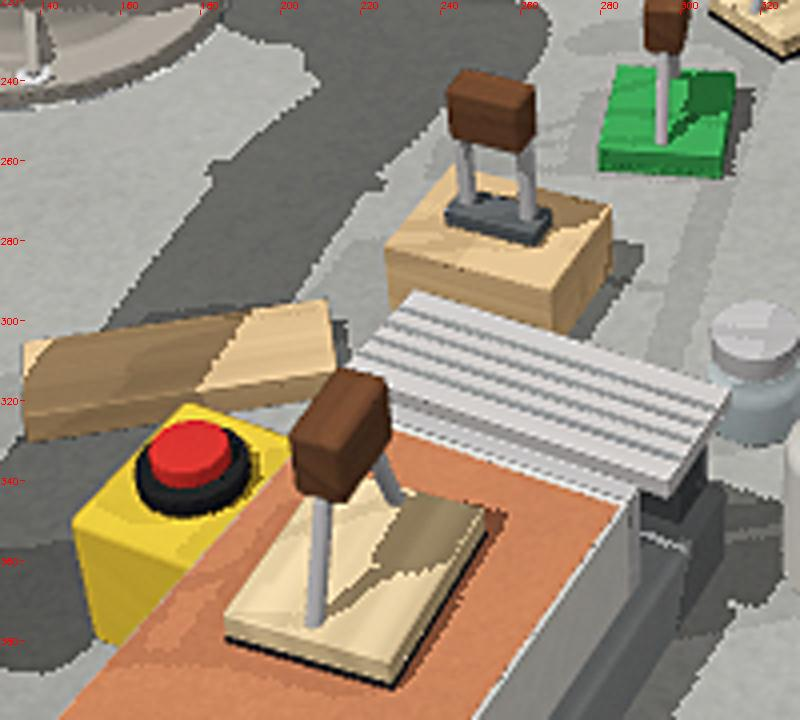

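View pics/c3.png

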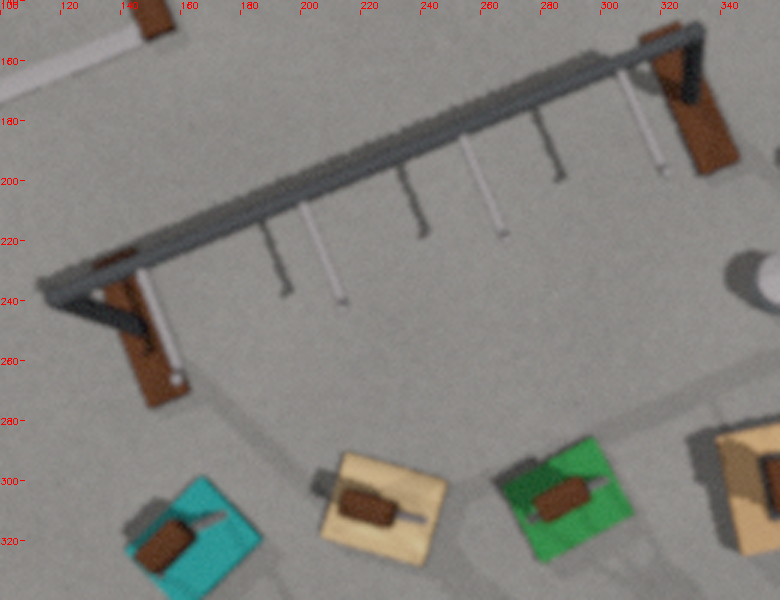

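View pics/c4.png

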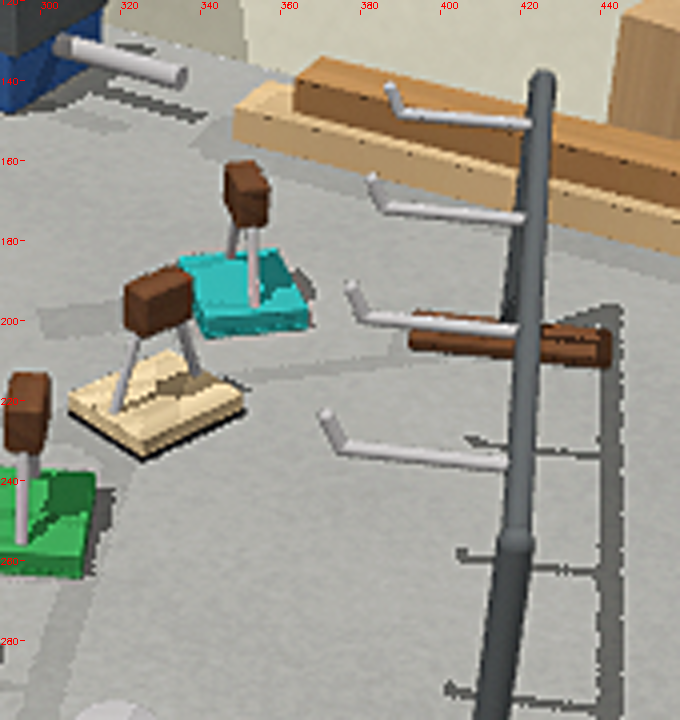

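```bash
python3 - <<'E'
from h import *
np.set_printoptions(precision=4,suppress=True)
P=lambda u,v,z:atz('top0',u,v,z)
S=lambda u,v,z:atz('scene0',u,v,z)
q=lambda X,Y:(320+X/4,170+Y/4)
print('plate corners top');C={}
for n,X,Y in [('plUL',321,168),('plUR',430,150),('plLR',478,425),('plLL',371,440),('nUL',443,162),('nLL',487,404),('nUR',470,158),('nLR',515,398)]:
    C[n]=P(*q(X,Y),.110); print(n,C[n])
print('plate len',np.linalg.norm((C['plUL']-C['plLL'])),np.linalg.norm(C['plUR']-C['plLR']),'nose',np.linalg.norm(C['nUL']-C['nLL']))
s=lambda X,Y:(130+X/4,220+Y/4)
print('scene plate');
for n,X,Y in [('near',415,292),('nearR',355,365),('farL',730,392),('farR',672,480)]:
    print(n,S(*s(X,Y),.110))
print('button',tri('top0',q(594,470),'scene0',s(195,445)))
print('gauge grip topface top',[P(*q(X,Y),.045+.077+.017) for X,Y in[(140,488),(172,485),(190,555),(157,568)]])
print('gauge grip scene top c', [S(*s(X,Y),.139) for X,Y in[(462,70),(535,88),(523,105),(449,90)]])
print('push2 topface',[P(*q(X,Y),.214) for X,Y in[(640,230),(717,207),(727,240),(650,265)]])
print('push2 scene',[S(*s(X,Y),.214) for X,Y in[(333,370),(388,385),(352,442),(292,415)]])
t=lambda X,Y:(100+X/3,140+Y/3); u=lambda X,Y:(290+X/4,120+Y/4)
print('push0 topface',[P(*t(X,Y),.104) for X,Y in[(345,488),(398,502),(390,527),(338,512)]])
print('push0 scene',[S(*u(X,Y),.104) for X,Y in[(122,290),(175,266),(193,278),(137,305)]])
print('hooks tip tops: tri')
for a,b in [((662,172),(326,412)),((503,233),(350,285)),((343,301),(372,175)),((177,378),(389,86))]:
    print(tri('top0',t(*a),'scene0',u(*b)))
print('roots')
for a,b in [((622,72),(508,463)),((463,137),(518,331)),((303,205),(524,218)),((141,270),(530,123))]:
    print(tri('top0',t(*a),'scene0',u(*b)))
E
```

```text
plate corners top
plUL [ 0.6498 -0.1653  0.11  ]
plUR [ 0.6603 -0.2324  0.11  ]
plLR [ 0.4918 -0.2549  0.11  ]
plLL [ 0.4835 -0.1901  0.11  ]
nUL [ 0.6528 -0.24    0.11  ]
nLL [ 0.5044 -0.2608  0.11  ]
nUR [ 0.6551 -0.2567  0.11  ]
nLR [ 0.5078 -0.2779  0.11  ]
plate len 0.1680982906933519 0.16996614553654985 nose 0.14979989937592783
scene plate
near [ 0.4893 -0.1916  0.11  ]
nearR [ 0.5002 -0.2481  0.11  ]
farL [ 0.6559 -0.1667  0.11  ]
farR [ 0.666  -0.2286  0.11  ]
button (array([ 0.4665, -0.3238,  0.1015]), np.float64(0.005774136563718306))
gauge grip topface top [array([ 0.4554, -0.0489,  0.139 ]), array([ 0.457 , -0.0676,  0.139 ]), array([ 0.4163, -0.0772,  0.139 ]), array([ 0.409 , -0.0579,  0.139 ])]
gauge grip scene top c [array([ 0.4158, -0.0614,  0.139 ]), array([ 0.4582, -0.0532,  0.139 ]), array([ 0.4625, -0.0691,  0.139 ]), array([ 0.4219, -0.0798,  0.139 ])]
push2 topface [array([ 0.5933, -0.3261,  0.214 ]), array([ 0.6058, -0.37  ,  0.214 ]), array([ 0.5871, -0.3745,  0.214 ]), array([ 0.5735, -0.3307,  0.214 ])]
push2 scene [array([ 0.5799, -0.3396,  0.214 ]), array
[... 268 characters left out ...]
([0.4114, 0.2425, 0.104 ]), array([0.4229, 0.288 , 0.104 ]), array([0.4407, 0.281 , 0.104 ]), array([0.4294, 0.2318, 0.104 ])]
hooks tip tops: tri
(array([0.6651, 0.0293, 0.2169]), np.float64(0.00029491856420806137))
(array([0.6181, 0.1467, 0.2188]), np.float64(0.003411834063639902))
(array([0.5689, 0.2644, 0.221 ]), np.float64(0.001597091839490405))
(array([0.5155, 0.3869, 0.2165]), np.float64(0.0021939251860296914))
roots
(array([0.7487, 0.06  , 0.2005]), np.float64(0.004133314657169872))
(array([0.6991, 0.1811, 0.1994]), np.float64(0.003765226451547532))
(array([0.6478, 0.3016, 0.1994]), np.float64(0.004048573678662047))
(array([0.5985, 0.4215, 0.1997]), np.float64(0.0022349910951442917))
```

Emit:
{"op": "jog_arm", "data": {"plan": [[[0, 0, 60], 0], [[60, 90, 60], 0], [[110, 160, 60], 0], [[160, 230, 60], 0], [[203, 297, 60], 0], [[203, 297, -40], 0], [[203, 297, -40], 0], [[203, 297, -40], 0], [[203, 297, -40], 0]], "gripper": 1, "newtons": 20}}

```text
clock: 1.23
position: [0.4667, -0.3236, 0.1535]
tcp_rot: [0.98, 0.2, -0.001, -0.001]
ft_force: [-0.6, -1.0, 1.1]
width: 0.002
```

```bash
python3 - <<'E'
from h import *
save('top','top1');save('scene','scene1')
s=monitor.state();print(s['clock'],s['position'],s['tcp_rot'],s['width'],s['ft_force'])
tip=s['position']-[0,0,.008];print(proj('top1',tip),proj('scene1',tip))
crop('top1',400,220,540,340,5,'c1'); crop('scene1',100,250,280,390,4,'c2')
E
```

```text
1.325 [ 0.46658229 -0.32669331  0.15540615] [9.80134171e-01 1.98333082e-01 2.29149207e-04 9.70599393e-04] 0.0005815898055725444 [ 0.42885804 -0.68929635  0.51461598]
[474.37179581 285.72076253] [172.6540198  312.98656413]
```

View pics/c1.png

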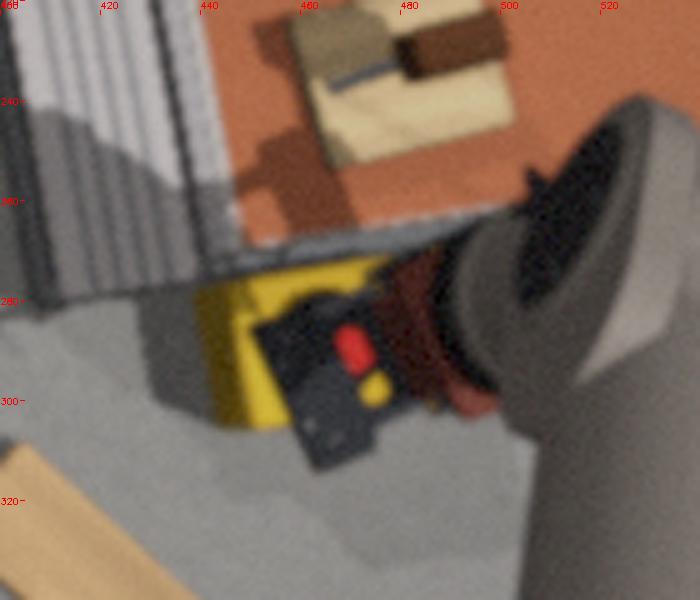

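View pics/c2.png

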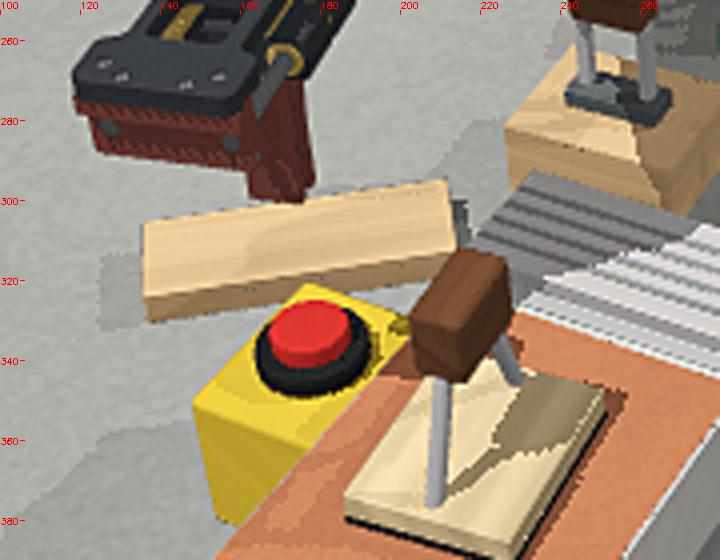

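```bash
python3 - <<'E'
from h import *
crop('scene1',60,150,260,300,4,'c2');crop('top1',420,200,640,365,3.6,'c1')
E
```

```text
(no output)
```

View pics/c2.png

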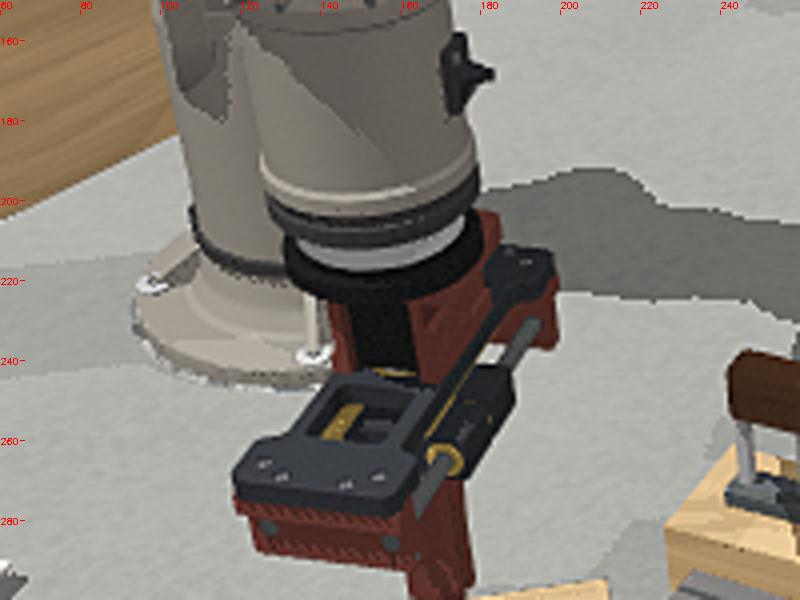

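View pics/scene1.png

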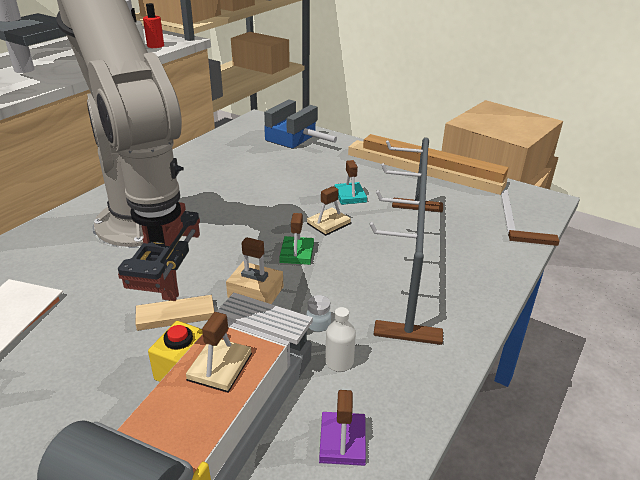

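View pics/top1.png

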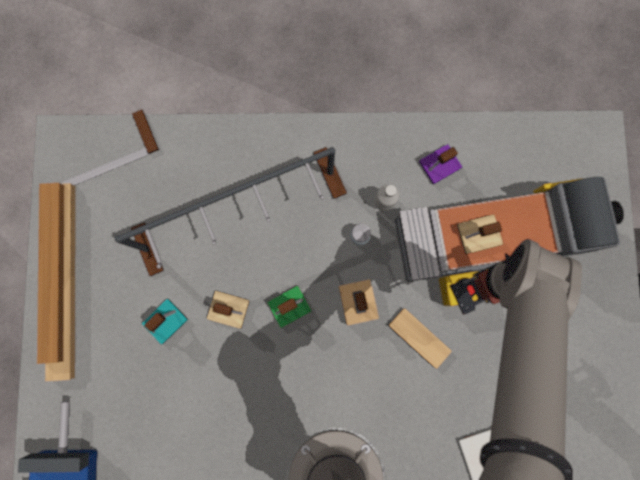

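```bash
python3 - <<'E'
from h import *
t=np.array([.4667,-.3240,.1535]); j=np.array([.39,-.92,0]);k=np.array([.92,.39,0]);z=np.array([0,0,1])
for fn,b in(('scene1',(60,150,260,350)),('top1',(420,220,580,340))):
    c,im=load(fn)
    im=cv2.resize(im,None,fx=4,fy=4,interpolation=cv2.INTER_CUBIC)
    L=lambda a,bb,col:cv2.line(im,tuple((proj(fn,a)*4).astype(int)),tuple((proj(fn,bb)*4).astype(int)),col,1)
    L(t-z*.008,t+z*.2,(0,255,0))
    cs=[t+z*.072+j*a*.089+k*q*.0375 for a,q in((1,1),(1,-1),(-1,-1),(-1,1))]
    for i in range(4): L(cs[i],cs[(i+1)%4],(255,0,255))
    cs=[t-z*.008+j*a*.0135+k*q*.01 for a,q in((1,1),(1,-1),(-1,-1),(-1,1))]
    for i in range(4): L(cs[i],cs[(i+1)%4],(255,255,0)); L(cs[i],cs[i]+z*.06,(255,255,0))
    x0,y0,x1,y1=b; cv2.imwrite('pics/ov_'+fn+'.png',im[y0*4:y1*4,x0*4:x1*4][:800,:800])
E
```

```text
(no output)
```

View pics/ov_scene1.png

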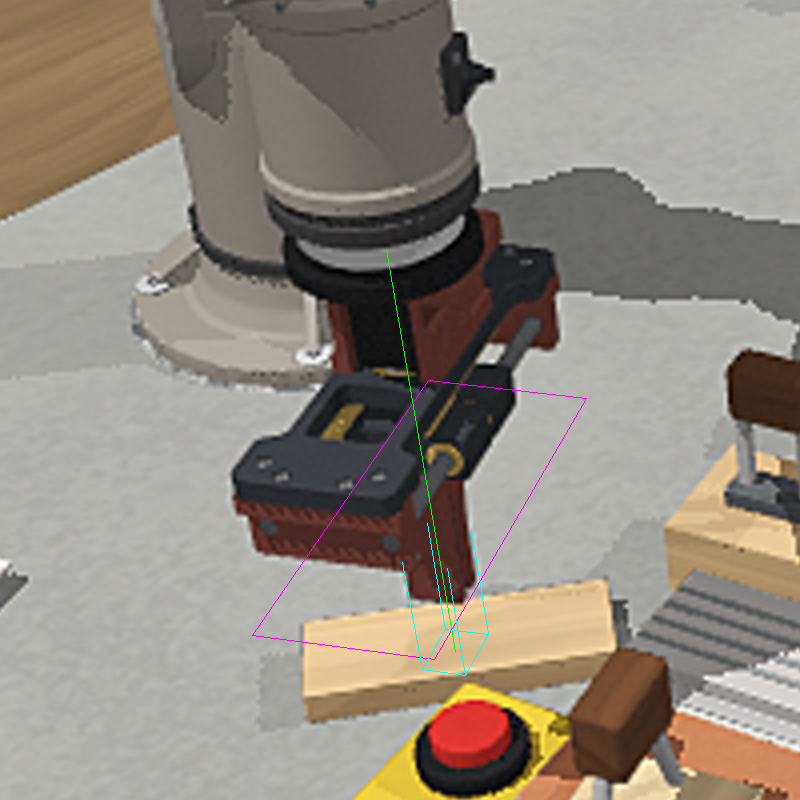

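View pics/ov_top1.png

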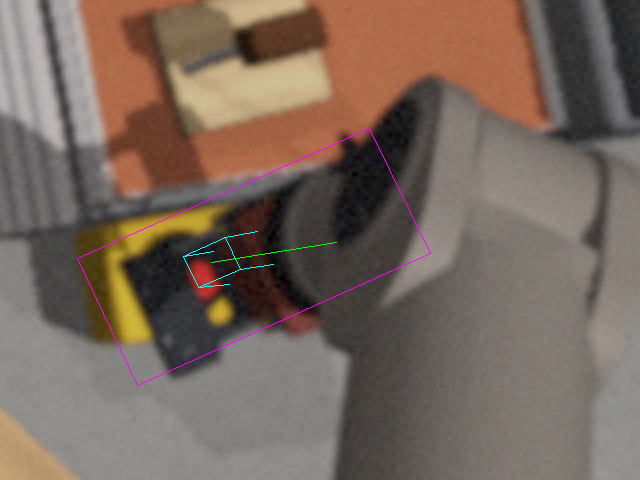

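Emit:
{"op": "jog_arm", "data": {"plan": [[[0, 0, -10], 0], [[0, 0, -20], 0], [[0, 0, -30], 0], [[0, 0, -36], 0], [[0, 0, -36], 0], [[0, 0, -36], 0]]}}

```text
clock: 2.08
position: [0.4672, -0.3243, 0.1184]
tcp_rot: [0.98, 0.2, 0.0, 0.0]
ft_force: [0.3, -0.8, -0.4]
width: 0.0002
```

```bash
python3 - <<'E'
from h import *
save('scene','scene2')
import time
print(proj('scene2',[.4667,-.324,.1095]))
s=monitor.state();print(s['clock'],s['position'],s['ft_force'])
crop('scene2',120,240,280,390,4,'c2')
E
```

```text
[176.5330324  328.04076344]
2.125 [ 0.46721188 -0.32436219  0.11855692] [ 0.5605309   0.3160396  -0.91144618]
```

View pics/c2.png

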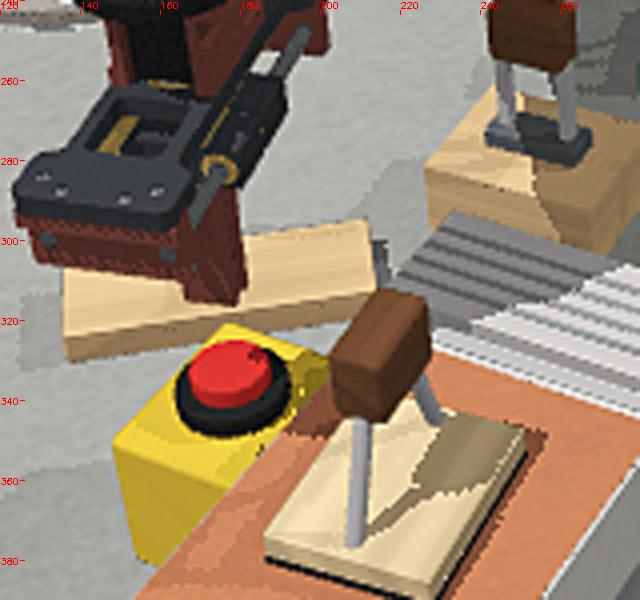

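Emit:
{"op": "jog_arm", "data": {"plan": [[[0, 0, -6], 0], [[0, 0, -10], 0], [[0, 0, -10], 0], [[0, 0, -10], 0]]}}

```text
clock: 2.62
position: [0.4671, -0.3243, 0.1083]
tcp_rot: [0.98, 0.2, 0.0, 0.0]
ft_force: [0.3, -0.0, -1.2]
width: 0.0005
```

Emit:
{"op": "jog_arm", "data": {"plan": [[[0, 0, -3], 0], [[0, 0, -5], 0], [[0, 0, -5], 0], [[0, 0, -5], 0]]}}

```text
clock: 3.12
position: [0.467, -0.3243, 0.1033]
tcp_rot: [0.98, 0.2, 0.0, 0.0]
ft_force: [0.3, -0.3, -0.3]
width: 0.0006
```

Emit:
{"op": "jog_arm", "data": {"plan": [[[0, 0, -3], 0], [[0, 0, -5], 0], [[0, 0, -5], 0], [[0, 0, -5], 0]]}}

```text
clock: 3.62
position: [0.467, -0.3242, 0.0982]
tcp_rot: [0.98, 0.2, -0.0, -0.0]
ft_force: [0.3, 0.2, -0.1]
width: 0.0004
```

```bash
python3 - <<'E'
from h import *
save('scene','scene3');save('top','top3')
s=monitor.state();print(s['clock'],s['position'],s['ft_force'])
crop('scene3',130,270,250,370,6,'c2');crop('top3',420,240,540,330,6,'c1')
E
```

```text
3.725 [ 0.46702684 -0.324279    0.09831221] [ 0.59319479 -0.07658087  0.68988839]
```

View pics/c2.png

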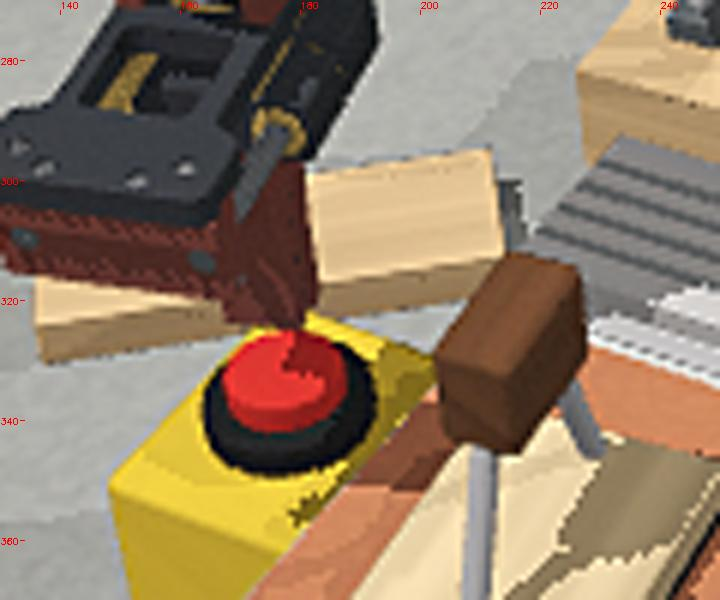

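View pics/c1.png

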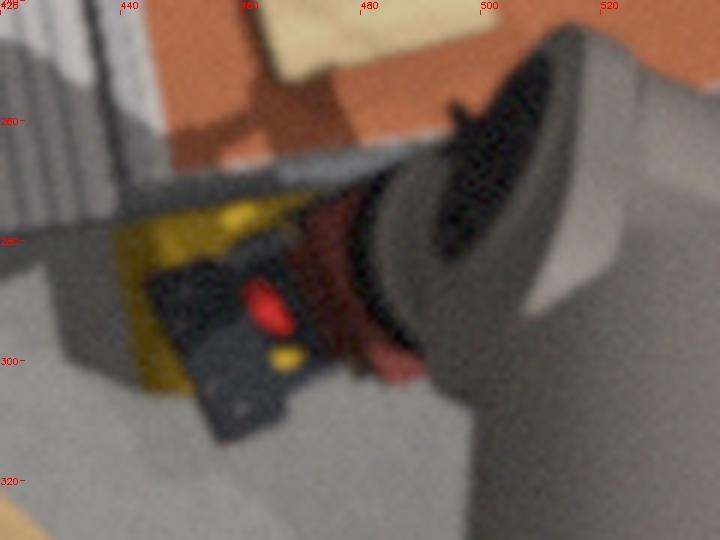

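Emit:
{"op": "jog_arm", "data": {"plan": [[[0, 0, -3], 0], [[0, 0, -6], 0], [[0, 0, -6], 0], [[0, 0, -6], 0]]}}

```text
clock: 4.22
position: [0.467, -0.3242, 0.0922]
tcp_rot: [0.98, 0.2, -0.0, -0.0]
ft_force: [-0.4, -0.5, 0.3]
width: 0.0005
```

Emit:
{"op": "jog_arm", "data": {"plan": [[[0, 0, -3], 0], [[0, 0, -6], 0], [[0, 0, -6], 0], [[0, 0, -6], 0]]}}

```text
clock: 4.72
position: [0.467, -0.3243, 0.0862]
tcp_rot: [0.98, 0.2, 0.0, -0.0]
ft_force: [0.6, 0.1, -0.5]
width: 0.0006
```

```bash
python3 - <<'E'
from h import *
save('scene','scene4')
crop('scene4',130,270,250,370,6,'c2')
E
```

```text
(no output)
```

View pics/c2.png

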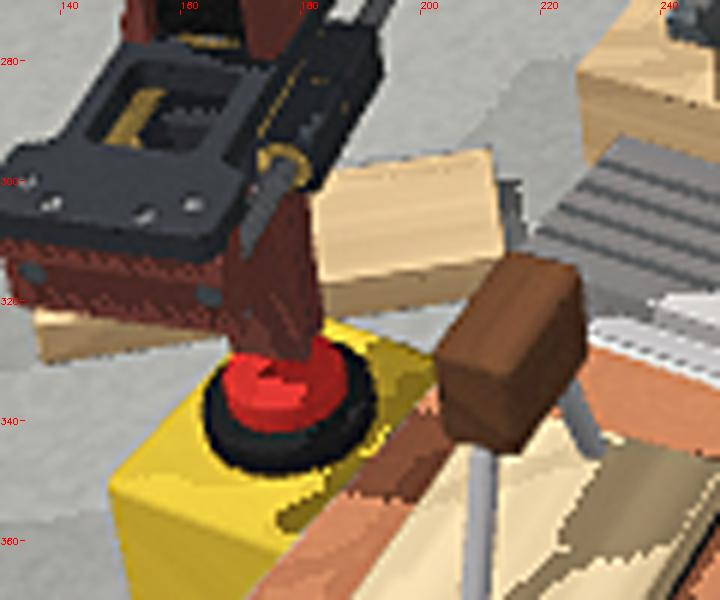

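Emit:
{"op": "jog_arm", "data": {"plan": [[[0, 0, -3], 0], [[0, 0, -4], 0], [[0, 0, -4], 0]]}}

```text
clock: 5.15
position: [0.4669, -0.3242, 0.0821]
tcp_rot: [0.98, 0.2, -0.0, -0.0]
ft_force: [0.7, 0.5, 0.2]
width: 0.0008
```

Emit:
{"op": "jog_arm", "data": {"plan": [[[0, 0, -3], 0], [[0, 0, -4], 0], [[0, 0, -4], 0]]}}

```text
clock: 5.52
position: [0.4669, -0.3242, 0.0781]
tcp_rot: [0.98, 0.2, -0.0, -0.0]
ft_force: [0.1, -0.4, -0.4]
width: 0.0005
```

Emit:
{"op": "jog_arm", "data": {"plan": [[[0, 0, -2], 0], [[0, 0, -3], 0], [[0, 0, -3], 0]]}}

```text
clock: 5.9
position: [0.4669, -0.3242, 0.0751]
tcp_rot: [0.98, 0.2, -0.0, -0.0]
ft_force: [-0.9, -0.6, 1.7]
width: 0.0004
```

Emit:
{"op": "jog_arm", "data": {"plan": [[[0, 0, -2], 0], [[0, 0, -3], 0], [[0, 0, -3], 0]]}}

```text
clock: 6.28
position: [0.4671, -0.3244, 0.0724]
tcp_rot: [0.98, 0.2, 0.0, 0.0]
ft_force: [-0.9, 0.0, 2.1]
width: 0.0005
```

Emit:
{"op": "jog_arm", "data": {"plan": [[[0, 0, -2], 0], [[0, 0, -3], 0], [[0, 0, -3], 0]]}}

```text
clock: 6.65
position: [0.4672, -0.3243, 0.0694]
tcp_rot: [0.98, 0.2, 0.0, 0.0]
ft_force: [-0.1, 0.1, 4.4]
width: 0.0007
```

Emit:
{"op": "jog_arm", "data": {"plan": [[[0, 0, -2], 0], [[0, 0, -3], 0], [[0, 0, -3], 0]]}}

```text
clock: 7.02
position: [0.4673, -0.3244, 0.0678]
tcp_rot: [0.98, 0.199, 0.0, 0.0]
ft_force: [-4.6, 2.8, 16.4]
width: 0.0008
```

```bash
python3 - <<'E'
from h import *
save('scene','scene5')
s=monitor.state();print(s['clock'],s['position'],s['ft_force'])
crop('scene5',130,270,250,370,6,'c2')
E
```

```text
7.075 [ 0.46726779 -0.3243989   0.06775843] [-4.18124936  3.07210922 16.2793806 ]
```

View pics/c2.png

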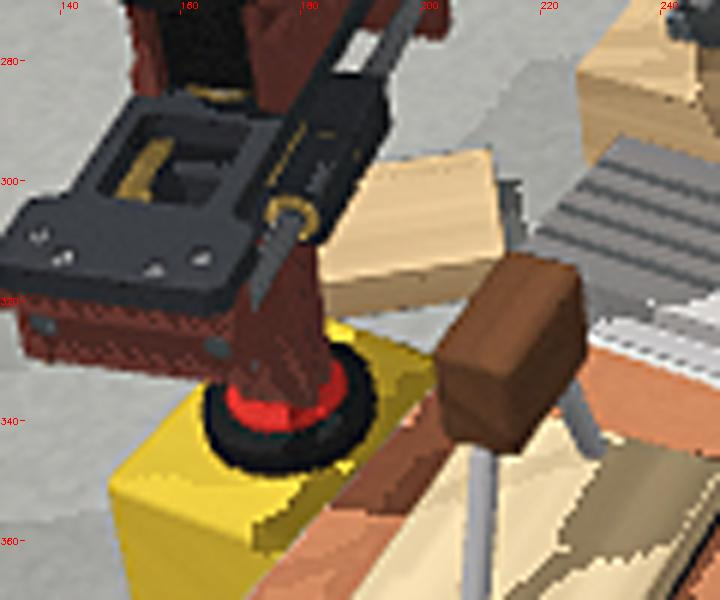

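Emit:
{"op": "jog_arm", "data": {"plan": [[[0, 0, 20], 0], [[0, 0, 80], 0], [[0, 0, 90], 0], [[50, 60, 90], 0], [[106, 111, 90], 0], [[106, 111, 90], 0], [[106, 111, 90], 0]]}}

```text
clock: 7.95
position: [0.5739, -0.2101, 0.1549]
tcp_rot: [0.979, 0.202, -0.0, -0.001]
ft_force: [-0.4, -0.0, -0.9]
width: 0.0007
```

```bash
python3 - <<'E'
from h import *
save('scene','scene6');save('top','top6')
s=monitor.state();print(s['clock'],s['position'],s['ft_force'])
for dz in(0,.02,.03): print(dz,proj('scene5',[.4672,-.3244,.0678-.008+dz]),proj('scene6',s['position']-[0,0,.008-dz]),proj('top6',s['position']-[0,0,.008-dz]))
crop('scene6',130,210,330,360,4,'c2');crop('top6',340,150,540,300,4,'c1')
E
```

```text
8.05 [ 0.5717253  -0.21400742  0.15514914] [-0.19467919 -0.00619331 -0.82348046]
0 [179.98925925 348.12971265] [259.561283   299.96364468] [424.36458776 241.47691642]
0.02 [178.63826648 340.2683653 ] [259.06105844 291.43187028] [426.07466589 240.34999622]
0.03 [177.95176517 336.27365462] [258.80679805 287.09523329] [426.95085964 239.77259545]
```

View pics/c2.png

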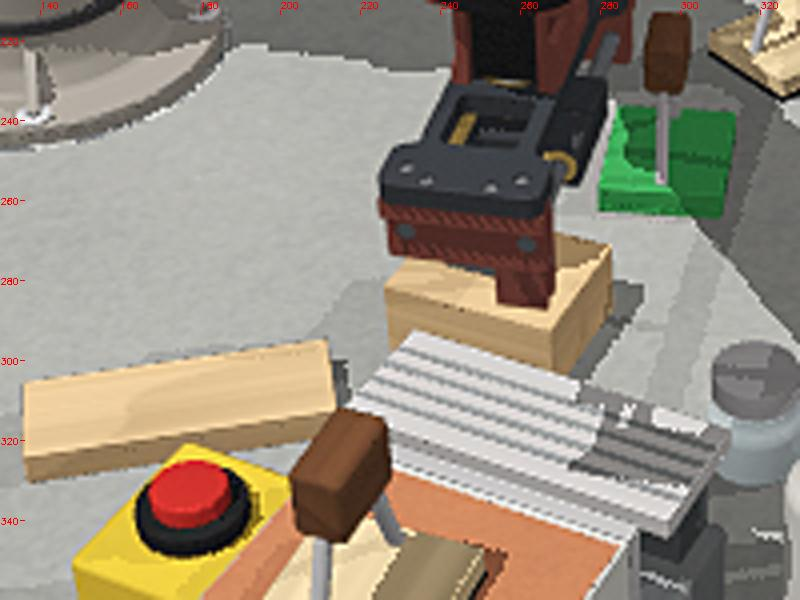

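View pics/c1.png

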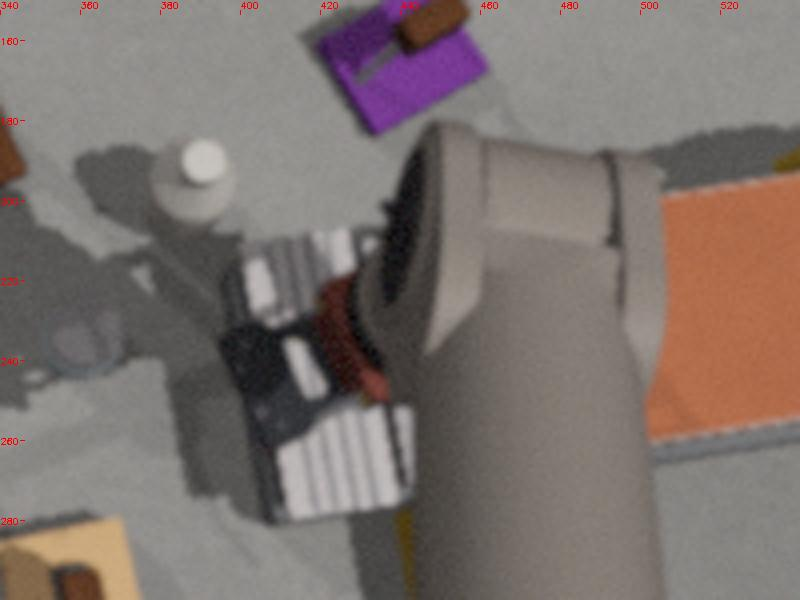

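Emit:
{"op": "jog_arm", "data": {"plan": [[[0, 0, -30], 0], [[0, 0, -55], 0], [[0, 0, -60], 0], [[0, 0, -62], 0], [[0, 0, -62], 0], [[0, 0, -64], 0], [[0, 0, -64], 0]]}}

```text
clock: 8.93
position: [0.5732, -0.2133, 0.0926]
tcp_rot: [0.98, 0.2, 0.0, 0.0]
ft_force: [-0.1, 0.6, 0.2]
width: 0.0009
```

Emit:
{"op": "jog_arm", "data": {"plan": [[[0, 0, -2], 0], [[0, 0, -3], 0], [[0, 0, -3], 0]]}}

```text
clock: 9.3
position: [0.5729, -0.2132, 0.0891]
tcp_rot: [0.98, 0.2, -0.0, -0.0]
ft_force: [0.1, -0.5, 0.3]
width: 0.0005
```

Emit:
{"op": "jog_arm", "data": {"plan": [[[0, 0, -2], 0], [[0, 0, -3], 0], [[0, 0, -3], 0]]}}

```text
clock: 9.68
position: [0.5729, -0.2132, 0.0861]
tcp_rot: [0.98, 0.2, -0.0, -0.0]
ft_force: [0.6, -0.0, 0.3]
width: 0.0004
```

Emit:
{"op": "jog_arm", "data": {"plan": [[[0, 0, -1], 0], [[0, 0, -2], 0], [[0, 0, -2], 0]]}}

```text
clock: 10.05
position: [0.5729, -0.2132, 0.0842]
tcp_rot: [0.98, 0.2, -0.0, -0.0]
ft_force: [0.1, -0.0, 0.1]
width: 0.0004
```

Emit:
{"op": "jog_arm", "data": {"plan": [[[0, 0, -1], 0], [[0, 0, -2], 0], [[0, 0, -2], 0]]}}

```text
clock: 10.42
position: [0.573, -0.2132, 0.0822]
tcp_rot: [0.98, 0.2, -0.0, -0.0]
ft_force: [0.4, 0.3, -0.0]
width: 0.0002
```

Emit:
{"op": "jog_arm", "data": {"plan": [[[0, 0, -1], 0], [[0, 0, -2], 0], [[0, 0, -2], 0]]}}

```text
clock: 10.8
position: [0.5731, -0.2133, 0.082]
tcp_rot: [0.98, 0.199, 0.0, 0.0]
ft_force: [-4.7, 2.1, 13.5]
width: 0.0001
```

Emit:
{"op": "jog_arm", "data": {"plan": [[[0, 0, -1], 0], [[0, 0, -2], 0], [[0, 0, -2], 0]]}}

```text
clock: 11.18
position: [0.5731, -0.2133, 0.0819]
tcp_rot: [0.98, 0.199, 0.0, 0.0]
ft_force: [-11.4, 3.4, 28.2]
width: 0.0004
```

```bash
python3 - <<'E'
from h import *
save('scene','scene7')
s=monitor.state();print(s['clock'],s['position'],s['ft_force'])
crop('scene7',200,250,320,350,6,'c2')
E
```

```text
11.225 [ 0.57315173 -0.21328635  0.08185318] [-10.9963536    3.86218108  26.57100394]
```

View pics/c2.png

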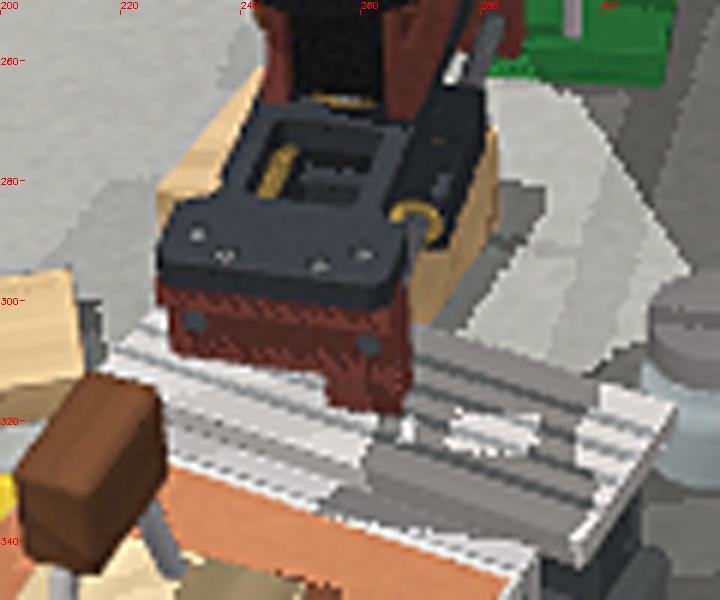

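```bash
cat >> h.py <<'E'
def boxov(fn,ctr,yaw,hx,hy,hz,out,crop,s=6,col=(255,255,0),im=None,more=()):
    c,img=load(fn); img=cv2.resize(img,None,fx=s,fy=s,interpolation=cv2.INTER_CUBIC)
    for (ctr,yaw,hx,hy,hz) in [(ctr,yaw,hx,hy,hz)]+list(more):
        X=np.array([np.cos(yaw),np.sin(yaw),0]);Y=np.array([-np.sin(yaw),np.cos(yaw),0]);Z=np.array([0,0,1])
        pt=lambda a,b,c_:tuple(((proj(fn,np.array(ctr)+a*hx*X+b*hy*Y+c_*hz*Z)+.5)*s).astype(int))
        for a in(-1,1):
            for b in(-1,1):
                cv2.line(img,pt(a,b,-1),pt(a,b,1),col,1);cv2.line(img,pt(-1,a,b),pt(1,a,b),col,1);cv2.line(img,pt(a,-1,b),pt(a,1,b),col,1)
    x0,y0,x1,y1=crop; cv2.imwrite('pics/'+out+'.png',img[y0*s:y1*s,x0*s:x1*s])
E
python3 - <<'E'
from h import *
boxov('scene7',[.5731,-.2133,.120],np.arctan2(-.92,.39),.0135,.010,.010,'c1',(200,250,320,350))
E
```

```text
(no output)
```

View pics/c1.png

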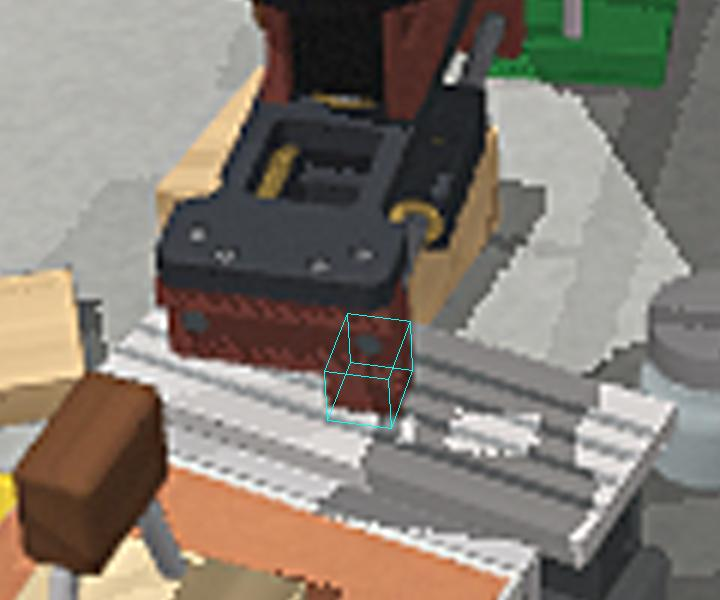

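Emit:
{"op": "jog_arm", "data": {"plan": [[[0, 0, 60], 0], [[0, 0, 100], 0], [[-60, 60, 100], 0.18], [[-100, 100, 100], 0.36], [[-137, 149, 100], 0.54], [[-137, 149, 100], 0.72], [[-137, 149, 100], 0.9], [[-137, 149, 100], 1.08], [[-137, 149, 100], 1.26], [[-137, 149, 100], 1.386], [[-137, 149, 100], 1.386], [[-137, 149, 100], 1.386], [[-137, 149, 100], 1.386]], "gripper": -1}}

```text
clock: 12.85
position: [0.436, -0.0642, 0.1783]
tcp_rot: [0.627, 0.779, 0.0, 0.0]
ft_force: [0.1, 0.7, -1.3]
width: 0.0881
```

```bash
python3 - <<'E'
from h import *
save('scene','scene8');save('top','top8')
s=monitor.state();print(s['clock'],s['position'],s['tcp_rot'],s['width'],s['ft_force'],s['joints'])
crop('scene8',180,170,340,310,5,'c2');crop('top8',290,230,450,350,5,'c1')
E
```

```text
12.95 [ 0.4359843  -0.06421403  0.17827006] [6.26658587e-01 7.79293921e-01 9.75944966e-06 9.54683247e-06] 0.08774723443672532 [-1.06332434  0.0288818   0.51869865] [ 0.41943486  0.13697923 -0.44658106  2.08161453  0.07322176  0.93754191
  0.14940984]
```

View pics/c2.png

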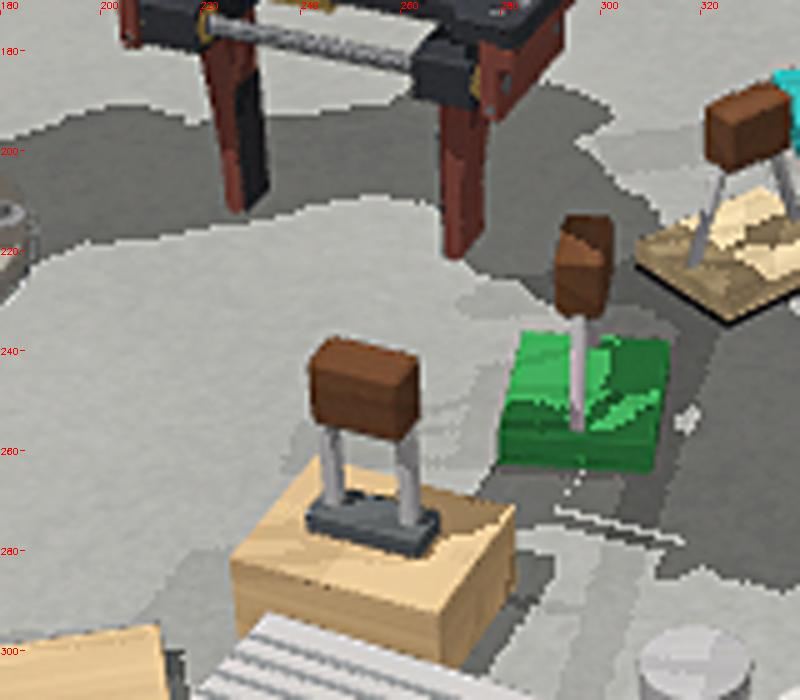

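View pics/c1.png

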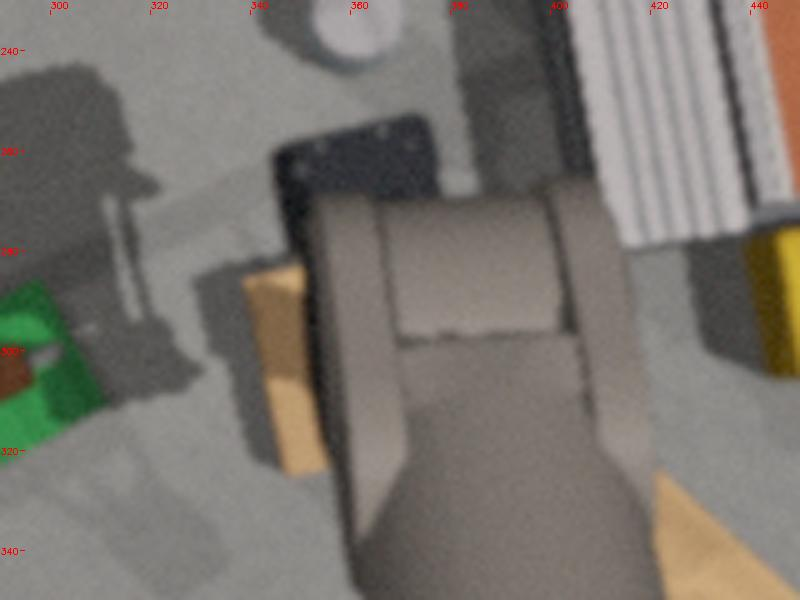

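```bash
python3 - <<'E'
from h import *
for z in (.170,.206):
  print(z,proj('scene8',[.436,-.0642,z]),[proj('scene8',[.436+a*.044*np.cos(.217),-.0642+a*.044*np.sin(.217),z]) for a in(-1,1)])
a=.217;n=[.436,-.0642]
m=[]
for sgn in(-1,1):
    m.append(([.436+sgn*.051*np.cos(a),-.0642+sgn*.051*np.sin(a),.216],a,.007,.010,.010))
boxov('scene8',*m[0],'c1',(180,170,340,310),s=5,more=[m[1]])
E
```

```text
0.17 [251.3841595  228.83534308] [array([232.43695423, 224.61023695]), array([270.72837276, 233.14897946])]
0.206 [250.45126736 214.11194093] [array([231.18789165, 209.96784493]), array([270.12536675, 218.34439519])]
```

View pics/c1.png

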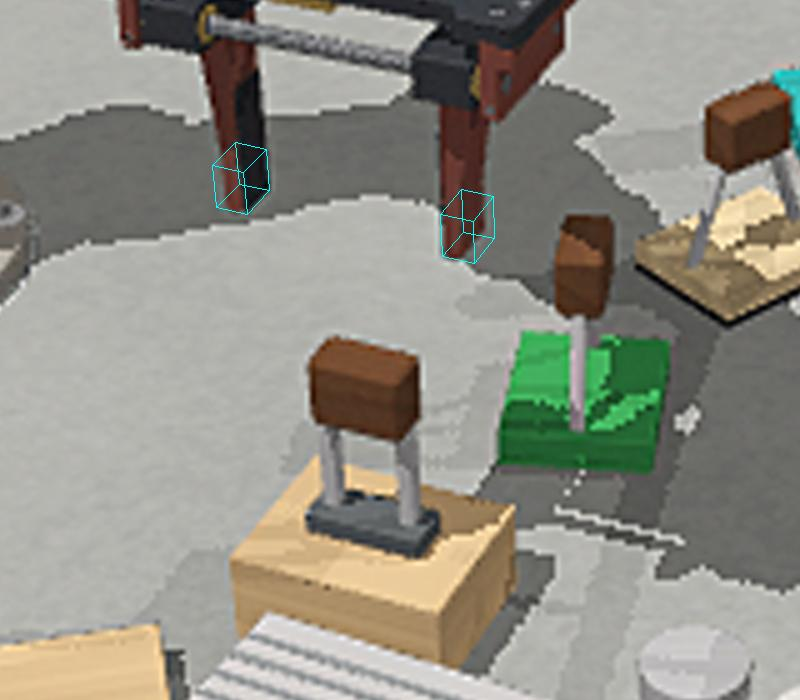

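```bash
python3 - <<'E'
from h import *
a=.217
b=([.437,-.0645,.122],a,.022,.012,.017); sh=([.437,-.0645,.051],a,.028,.012,.006)
boxov('scene8',*b,'c1',(220,220,320,310),s=8,more=[sh])
boxov('top0',*b,'c2',(330,270,400,330),s=10,more=[sh])
E
```

```text
(no output)
```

View pics/c1.png

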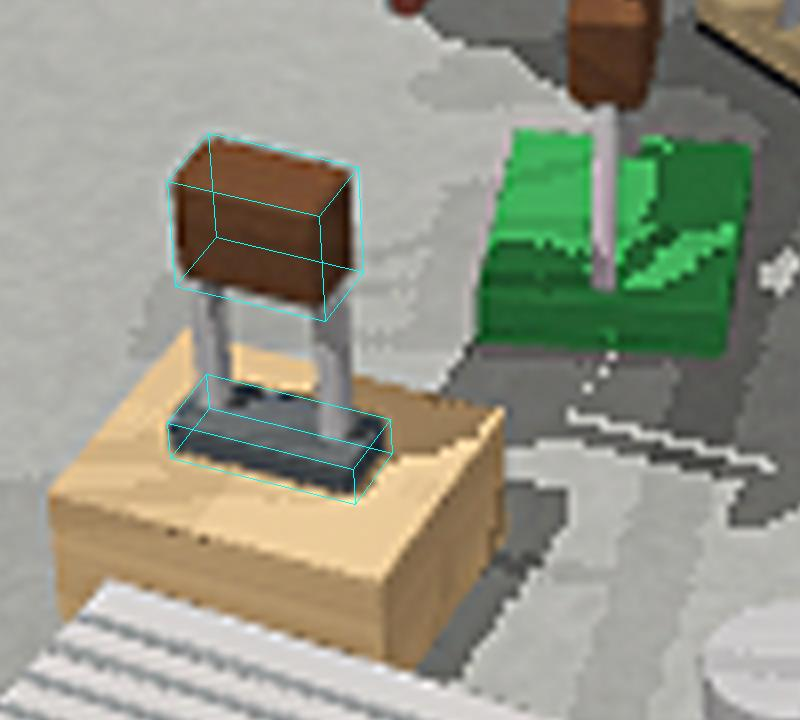

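View pics/c2.png

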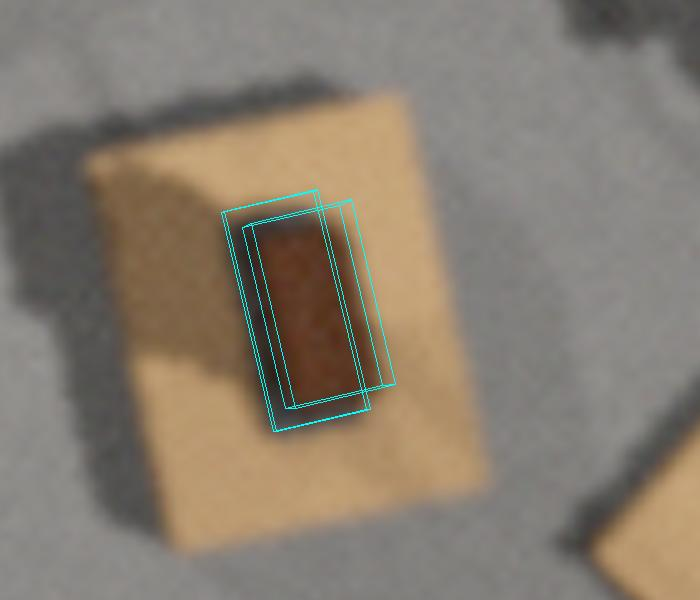

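Emit:
{"op": "jog_arm", "data": {"plan": [[[0, 1, -50], 0], [[0, 1, -90], 0], [[0, 1, -102], 0], [[0, 1, -102], 0], [[0, 1, -102], 0]]}}

```text
clock: 13.58
position: [0.4372, -0.0633, 0.0776]
tcp_rot: [0.626, 0.779, 0.001, 0.001]
ft_force: [-0.4, 0.4, 0.4]
width: 0.0875
```

```bash
python3 - <<'E'
from h import *
save('scene','scene9')
s=monitor.state();print(s['clock'],s['position'],s['tcp_rot'],s['width'],s['ft_force'])
crop('scene9',200,200,320,300,6,'c2')
E
```

```text
13.625 [ 0.43723499 -0.06336699  0.07760638] [6.26495414e-01 7.79423995e-01 6.56937490e-04 1.14078440e-03] 0.08775994451145389 [-0.49331657 -0.17198837 -0.31149092]
```

View pics/c2.png

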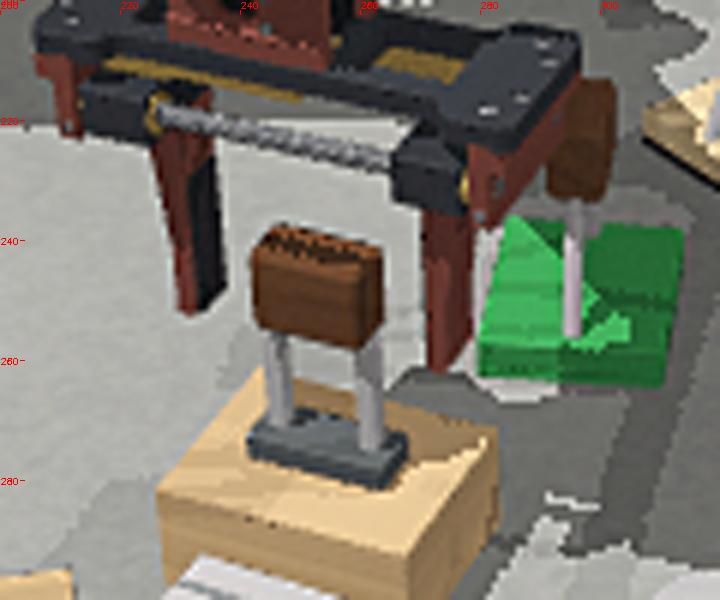

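Emit:
{"op": "jog_arm", "data": {"plan": [[[0, 0, 0], 0], [[0, 0, 0], 0], [[0, 0, 0], 0], [[0, 0, 0], 0], [[0, 0, 0], 0], [[0, 0, 0], 0]], "gripper": 1, "newtons": 40}}

```text
clock: 14.38
position: [0.4357, -0.0633, 0.0762]
tcp_rot: [0.626, 0.779, -0.0, -0.0]
ft_force: [-0.7, -0.6, -0.1]
width: 0.0438
```

Emit:
{"op": "jog_arm", "data": {"plan": [[[0, 0, 20], 0], [[0, 0, 40], 0], [[0, 0, 80], 0], [[0, 0, 120], 0], [[0, 0, 120], 0], [[0, 0, 120], 0]]}}

```text
clock: 15.12
position: [0.4351, -0.0634, 0.1952]
tcp_rot: [0.626, 0.779, -0.0, -0.001]
ft_force: [0.6, -0.4, -3.3]
width: 0.0436
```

```bash
python3 - <<'E'
from h import *
save('scene','scene10');save('top','top10')
s=monitor.state();print(s['clock'],s['position'],s['tcp_rot'],s['width'],s['ft_force'])
crop('scene10',180,150,320,290,5,'c2');crop('top10',290,190,450,310,5,'c1')
E
```

```text
15.225 [ 0.43471395 -0.06321949  0.1946703 ] [ 6.26359187e-01  7.79533077e-01 -7.65515581e-04 -1.32874939e-03] 0.043689098843535425 [-0.1722452   1.30269327 -1.39514641]
```

View pics/c2.png

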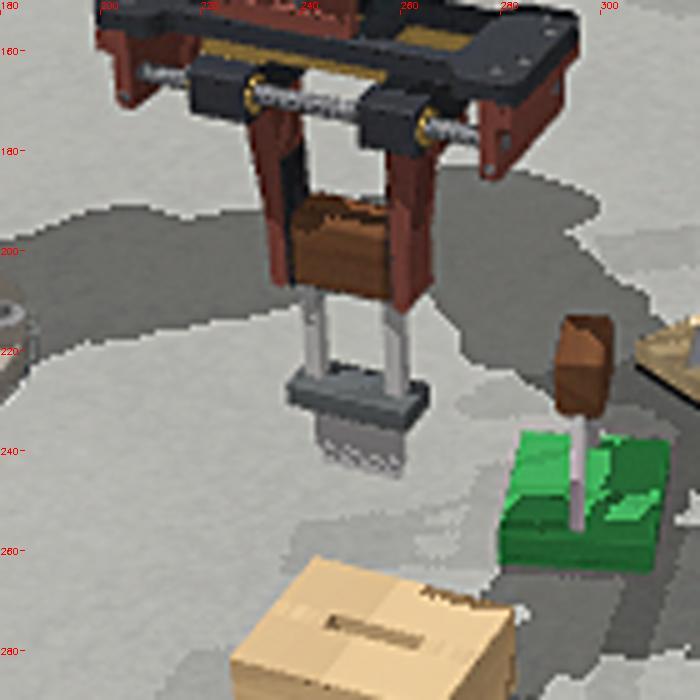

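```bash
python3 - <<'E'
from h import *
_,im=load('top0'); g=cv2.cvtColor(im,cv2.COLOR_BGR2GRAY).astype(float)
pts=[]
for v in range(214,268):
    u0=427.5+(v-207.5)*(439.5-427.5)/68.5+1.8
    us=np.arange(u0-4,u0+4.01,.1)
    pr=cv2.remap(g.astype(np.float32),us.astype(np.float32)[None],np.full((1,len(us)),v,np.float32),cv2.INTER_CUBIC)[0]
    w=np.clip(pr.max()*0.75-pr,0,None); pts.append((v,(w*us).sum()/w.sum(),pr.min(),pr.max()))
pts=np.array(pts)
k=np.polyfit(pts[:,0],pts[:,1],1); print(k,np.std(pts[:,1]-np.polyval(k,pts[:,0])),pts[::8,2:])
A=atz('top0',np.polyval(k,212),212,.110);B=atz('top0',np.polyval(k,268),268,.110)
d=A-B;print(A,B,np.degrees(np.arctan2(d[1],d[0])))
for v in(-45,45):
    pass
crop('top0',420,195,460,285,8,'c1'); crop('scene0',215,290,300,350,9,'c2')
E
```

```text
[1.92118147e-01 3.88309003e+02] 0.06793410016494933 [[ 75.63934326 175.21832275]
 [ 63.66949463 172.35215759]
 [ 71.61429596 175.39123535]
 [ 68.83581543 176.3458252 ]
 [ 66.63352203 176.80596924]
 [ 65.93915558 177.14849854]
 [ 65.37701416 179.05819702]]
[ 0.64907951 -0.23571092  0.11      ] [ 0.51169608 -0.25639538  0.11      ] 8.562148571295035
```

View pics/c1.png

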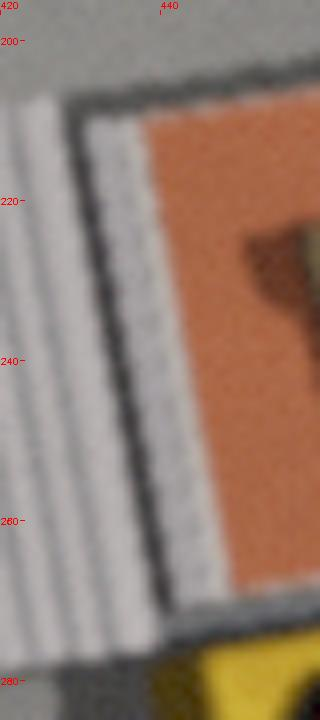

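View pics/c2.png

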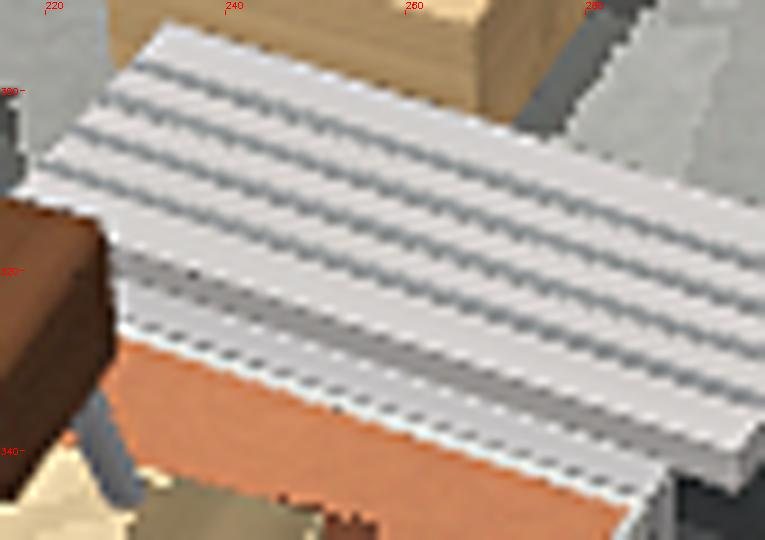

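```bash
python3 - <<'E'
from h import *
_,im=load('scene0'); g=cv2.cvtColor(im,cv2.COLOR_BGR2GRAY).astype(float)
for u in (232,240,250,260,270,280,286): print(u,[int(x) for x in g[306:348,u]])
E
```

```text
232 [201, 150, 198, 210, 210, 198, 148, 200, 209, 209, 209, 209, 198, 146, 148, 150, 187, 193, 193, 198, 154, 242, 214, 138, 148, 150, 151, 151, 153, 150, 151, 148, 149, 150, 149, 150, 196, 234, 122, 127, 128, 124]
240 [180, 213, 212, 167, 136, 214, 208, 212, 166, 137, 214, 206, 208, 207, 212, 173, 148, 145, 125, 221, 192, 194, 200, 124, 231, 163, 144, 152, 152, 149, 150, 153, 151, 149, 151, 151, 154, 155, 125, 130, 135, 138]
250 [209, 196, 152, 202, 212, 211, 167, 150, 201, 209, 210, 166, 153, 202, 207, 208, 210, 211, 199, 145, 148, 146, 185, 195, 193, 197, 173, 233, 212, 140, 150, 148, 150, 149, 150, 149, 145, 148, 152, 155, 77, 171]
260 [147, 167, 214, 212, 197, 150, 139, 216, 211, 201, 148, 139, 213, 211, 199, 146, 141, 212, 206, 208, 211, 225, 132, 150, 144, 159, 198, 193, 196, 206, 168, 230, 134, 142, 146, 150, 150, 147, 147, 147, 149, 151]
270 [207, 208, 212, 168, 137, 214, 211, 214, 148, 169, 218, 212, 215, 147, 168, 214, 213, 214, 146, 135, 218, 205, 206, 209, 210, 176, 149, 147, 145, 224, 195, 195, 199, 153, 241, 213, 141, 150, 151, 149, 146, 149]
280 [170, 203, 210, 208, 207, 211, 165, 147, 187, 211, 210, 162, 131, 184, 211, 214, 163, 143, 178, 212, 212, 162, 145, 203, 205, 205, 209, 210, 217, 142, 149, 146, 173, 199, 195, 198, 202, 185, 230, 164, 146, 148]
286 [175, 177, 175, 203, 210, 209, 208, 213, 163, 128, 186, 213, 211, 161, 128, 219, 210, 214, 162, 143, 185, 211, 211, 164, 147, 203, 205, 205, 208, 211, 217, 143, 149, 148, 170, 201, 196, 200, 208, 184, 189, 117]
```

```bash
python3 - <<'E'
from h import *
u=np.array([232,240,250,260,270,280,286]);v=np.array([320,322.7,326,329.4,332.7,336.2,338.3])
k=np.polyfit(u,v,1);print(k,v-np.polyval(k,u))
A=atz('scene0',232,np.polyval(k,232),.11);B=atz('scene0',286,np.polyval(k,286),.11)
d=B-A;print(A,B,np.degrees(np.arctan2(d[1],d[0])))
n=np.array([-np.sin(.147),np.cos(.147)])
T=np.array([.5804,-.2461]); print('scene minus top, across',n@(A[:2]-T),n@(B[:2]-T))
# stand slot in scene
a=atz('scene10',246,274.9,.045);b=atz('scene10',264.5,278.9,.045);print('slot',a,b,(a+b)/2)
E
```

```text
[  0.33806924 241.52716078] [ 0.04077602  0.03622212 -0.04447026 -0.02516264 -0.10585502  0.0134526
  0.08503717]
[ 0.53611455 -0.25282675  0.11      ] [ 0.64585964 -0.23667502  0.11      ] 8.372397163366907
scene minus top, across -0.0001676585153184441 -0.00026462039653863713
slot [ 0.41760181 -0.07061283  0.045     ] [ 0.46012368 -0.05927197  0.045     ] [ 0.43886275 -0.0649424   0.045     ]
```

Emit:
{"op": "jog_arm", "data": {"plan": [[[0, 0, 45], 0], [[40, -40, 45], -0.0693], [[80, -80, 45], -0.0693], [[120, -120, 45], -0.0693], [[160, -150, 45], -0.0693], [[188.5, -176.5, 30], -0.0693], [[188.5, -176.5, -5], -0.0693], [[188.5, -176.5, -5], -0.0693], [[188.5, -176.5, -5], -0.0693], [[188.5, -176.5, -5], -0.0693]]}}

```text
clock: 16.48
position: [0.6252, -0.2396, 0.1929]
tcp_rot: [0.653, 0.758, 0.0, 0.001]
ft_force: [-0.5, 0.1, -2.0]
width: 0.0435
```

```bash
python3 - <<'E'
from h import *
save('scene','scene11');save('top','top11')
s=monitor.state();print(s['clock'],s['position'],s['tcp_rot'],s['width'],s['ft_force'])
p=s['position'];a=.1475
b=(p+[0,0,.0458],a,.022,.012,.017);sh=(p+[0,0,-.0252],a,.028,.012,.006);bl=(p+[0,0,-.0472],a,.02,.0025,.016)
boxov('scene11',*b,'c2',(210,230,330,360),s=6,more=[sh,bl]);crop('top11',390,180,490,270,8,'c1')
E
```

```text
16.575 [ 0.62503307 -0.23969503  0.19274744] [6.52909747e-01 7.57434937e-01 3.73461588e-04 1.01928469e-03] 0.04392263085658834 [ 0.47018231 -0.54692201 -1.18870538]
```

View pics/c2.png

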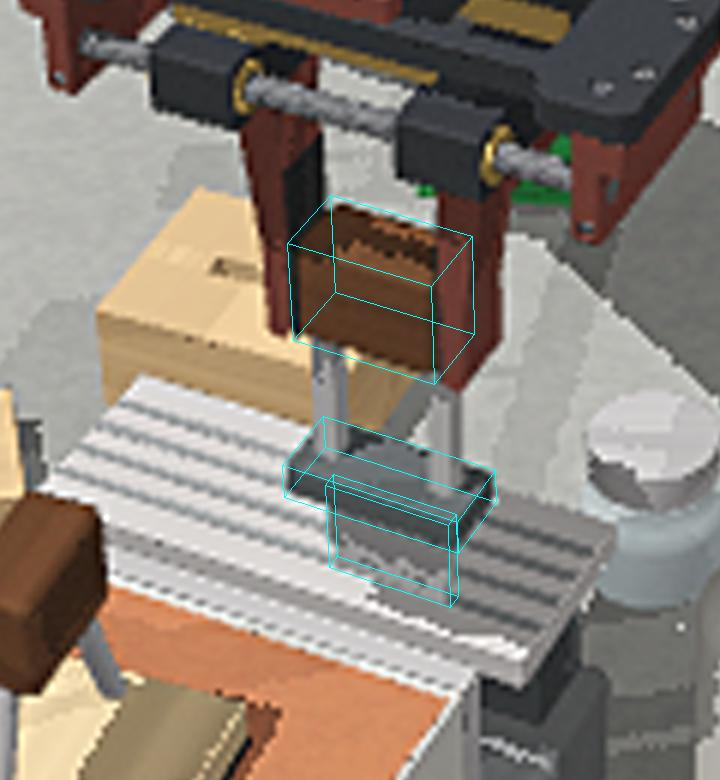

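View pics/c1.png

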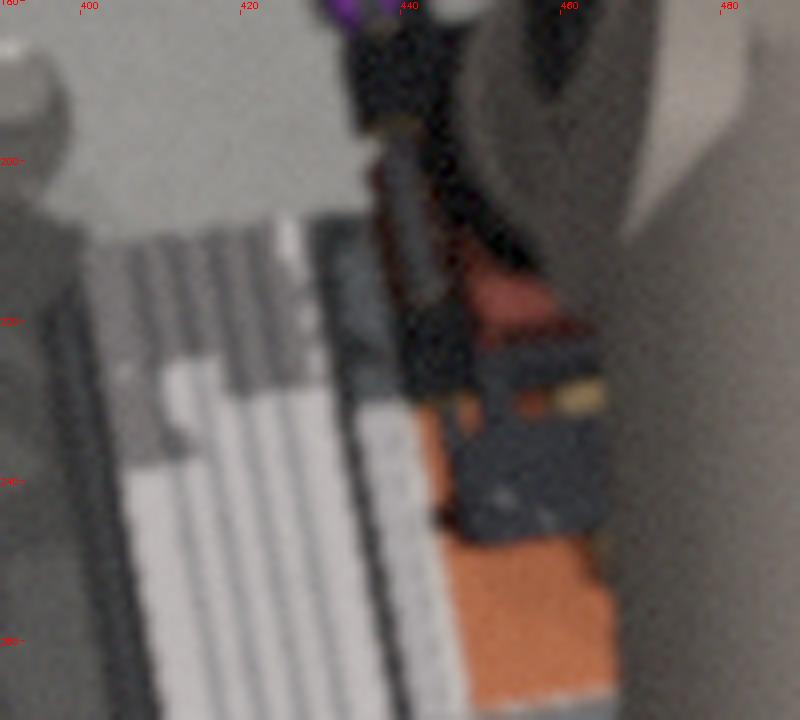

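```bash
python3 - <<'E'
from h import *
crop('scene11',252,295,296,335,18,'c2')
p=np.array([.6250,-.2397,.1927]);a=.1475;X=np.array([np.cos(a),np.sin(a),0]);N=np.array([-np.sin(a),np.cos(a),0])
for nm,z,h,w in(('shoulder top',-.0192,.028,.012),('shoulder bot',-.0312,.028,.012),('blade step',-.0552,.02,.0025),('blade tip',-.0632,.02,.0015)):
    print(nm,[proj('scene11',p+[0,0,z]+sx*h*X+sy*w*N).round(1) for sx,sy in((-1,-1),(1,-1),(1,1),(-1,1))])
E
```

```text
shoulder top [array([256.6, 307.1]), array([285.7, 316.5]), array([292.1, 308. ]), array([263.4, 298.9])]
shoulder bot [array([257. , 312.4]), array([285.9, 321.8]), array([292.2, 313.2]), array([263.7, 304.1])]
blade step [array([264.3, 320.7]), array([284.5, 327.4]), array([285.8, 325.6]), array([265.6, 319. ])]
blade tip [array([264.7, 323.7]), array([284.9, 330.4]), array([285.7, 329.3]), array([265.5, 322.7])]
```

View pics/c2.png

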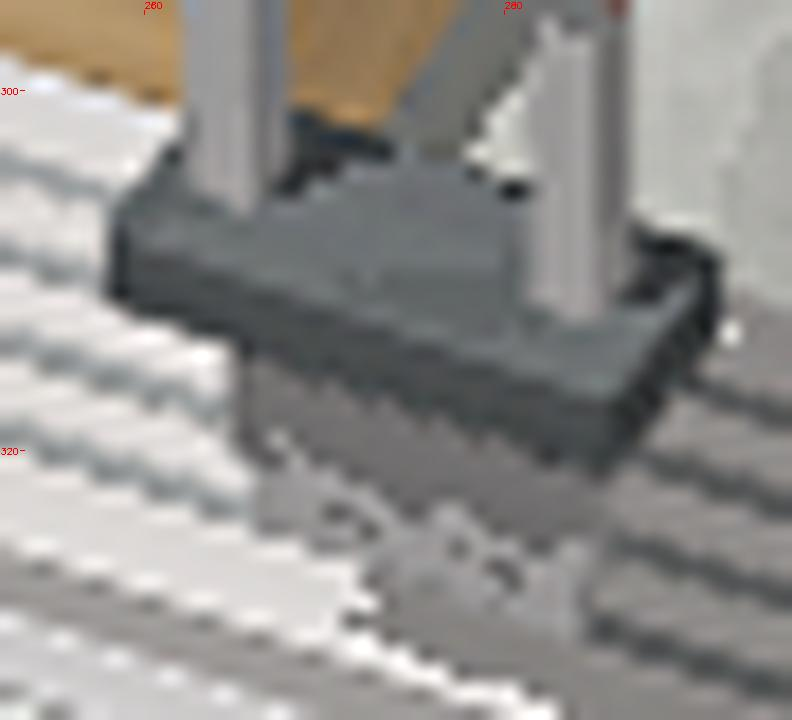

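Emit:
{"op": "jog_arm", "data": {"plan": [[[0, 0, 10], 0], [[-45, -6.7, 10], 0], [[-89, -13.3, 5], 0], [[-89, -13.3, -5], 0], [[-89, -13.3, -5], 0], [[-89, -13.3, -10], 0], [[-89, -13.3, -10], 0], [[-89, -13.3, -10], 0], [[-89, -13.3, -10], 0]]}}

```text
clock: 17.7
position: [0.5358, -0.2529, 0.1813]
tcp_rot: [0.653, 0.757, 0.0, 0.0]
ft_force: [-0.3, -1.1, -2.8]
width: 0.0437
```

```bash
python3 - <<'E'
from h import *
save('scene','scene12')
s=monitor.state();print(s['clock'],s['position'],s['tcp_rot'],s['width'],s['ft_force'])
crop('scene12',190,270,270,345,9,'c2')
E
```

```text
17.75 [ 0.53567528 -0.25300123  0.18132269] [6.52959118e-01 7.57393150e-01 6.10980334e-05 4.55761661e-05] 0.04380243257381469 [ 0.35513342 -0.19473286 -1.45796612]
```

View pics/c2.png

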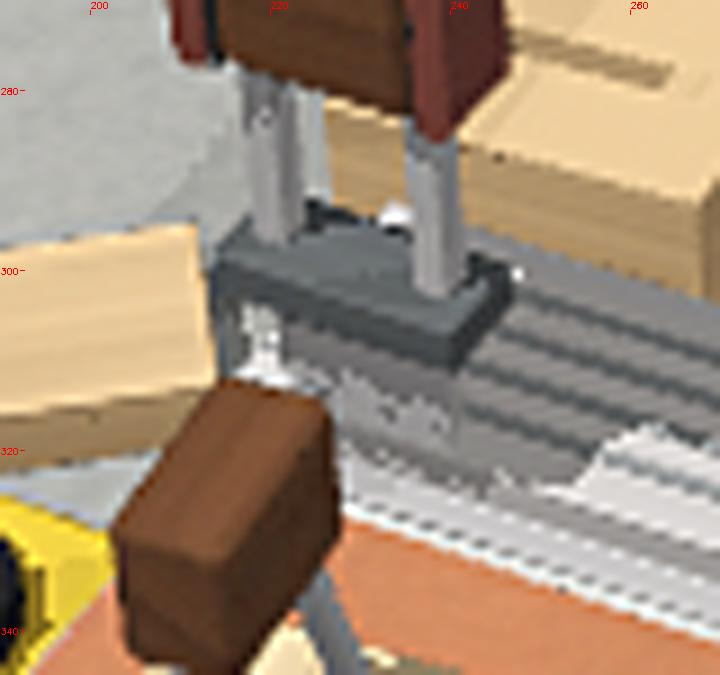

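Emit:
{"op": "jog_arm", "data": {"plan": [[[0, 0, -5], 0], [[0, 0, -8], 0], [[0, 0, -11], 0], [[0, 0, -13], 0], [[0, 0, -15], 0], [[0, 0, -15], 0], [[0, 0, -15], 0]]}}

```text
clock: 18.62
position: [0.5356, -0.2531, 0.1664]
tcp_rot: [0.653, 0.757, 0.0, 0.0]
ft_force: [0.4, -0.7, -1.8]
width: 0.044
```

Emit:
{"op": "jog_arm", "data": {"plan": [[[0, 0, -4], 0], [[0, 0, -8], 0], [[0, 0, -10], 0], [[0, 0, -12], 0], [[0, 0, -14], 0], [[0, 0, -14], 0]]}}

```text
clock: 19.38
position: [0.5354, -0.253, 0.1521]
tcp_rot: [0.653, 0.757, -0.0, -0.0]
ft_force: [0.3, -0.8, -2.3]
width: 0.0438
```

Emit:
{"op": "jog_arm", "data": {"plan": [[[0, 0, -3], 0], [[0, 0, -6], 0], [[0, 0, -8], 0], [[0, 0, -8], 0], [[0, 0, -8], 0]]}}

```text
clock: 20.0
position: [0.5356, -0.2531, 0.1443]
tcp_rot: [0.653, 0.757, 0.0, 0.0]
ft_force: [0.1, -0.0, -1.4]
width: 0.0438
```

Emit:
{"op": "jog_arm", "data": {"plan": [[[0, 0, -2], 0], [[0, 0, -4], 0], [[0, 0, -5], 0], [[0, 0, -5], 0]]}}

```text
clock: 20.5
position: [0.5357, -0.2533, 0.1411]
tcp_rot: [0.653, 0.757, -0.0, 0.0]
ft_force: [-5.1, 1.7, 11.0]
width: 0.0441
```

```bash
python3 - <<'E'
from h import *
save('scene','scene13')
s=monitor.state();print(s['clock'],s['position'],s['tcp_rot'],s['width'],s['ft_force'])
crop('scene13',190,270,270,345,9,'c2')
E
```

```text
20.55 [ 0.53565183 -0.25332743  0.14111484] [ 6.53122968e-01  7.57251675e-01 -1.49253598e-04  5.16456509e-04] 0.044205692305067226 [-4.83772275  1.52731951 11.16407752]
```

View pics/c2.png

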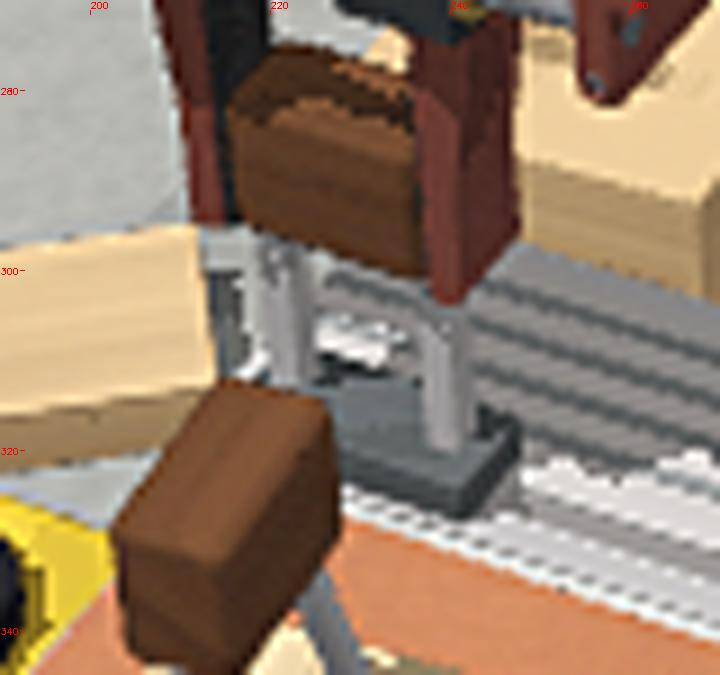

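Emit:
{"op": "jog_arm", "data": {"plan": [[[0, 0, -1], 0], [[0, 0, -1], 0], [[0, 0, -1], 0], [[0, 0, -1], 0], [[0, 0, -1], 0], [[0, 0, -1], 0]]}}

```text
clock: 21.3
position: [0.5356, -0.2535, 0.141]
tcp_rot: [0.653, 0.757, -0.0, 0.001]
ft_force: [-8.3, 1.6, 18.4]
width: 0.0435
```

Emit:
{"op": "jog_arm", "data": {"plan": [[[0, 0, 15], 0], [[0, 0, 30], 0], [[0, 0, 45], 0], [[0, 0, 50], 0], [[45, 6.7, 50], 0], [[89, 13.3, 50], 0], [[89, 13.3, 50], 0], [[89, 13.3, 40], 0], [[89, 13.3, 36], 0], [[89, 13.3, 36], 0]]}}

```text
clock: 22.55
position: [0.6232, -0.2403, 0.1737]
tcp_rot: [0.653, 0.757, -0.0, -0.001]
ft_force: [0.1, -1.1, -1.3]
width: 0.0441
```

```bash
python3 - <<'E'
from h import *
save('scene','scene14')
s=monitor.state();print(s['clock'],s['position'],s['tcp_rot'],s['width'],s['ft_force'])
crop('scene14',240,270,320,350,9,'c2')
E
```

```text
22.6 [ 0.62367266 -0.24025826  0.17412576] [ 6.53327693e-01  7.57075171e-01 -2.54460393e-04 -2.14709491e-04] 0.04423700001167992 [-0.25189027 -0.55180785 -1.81392927]
```

View pics/c2.png

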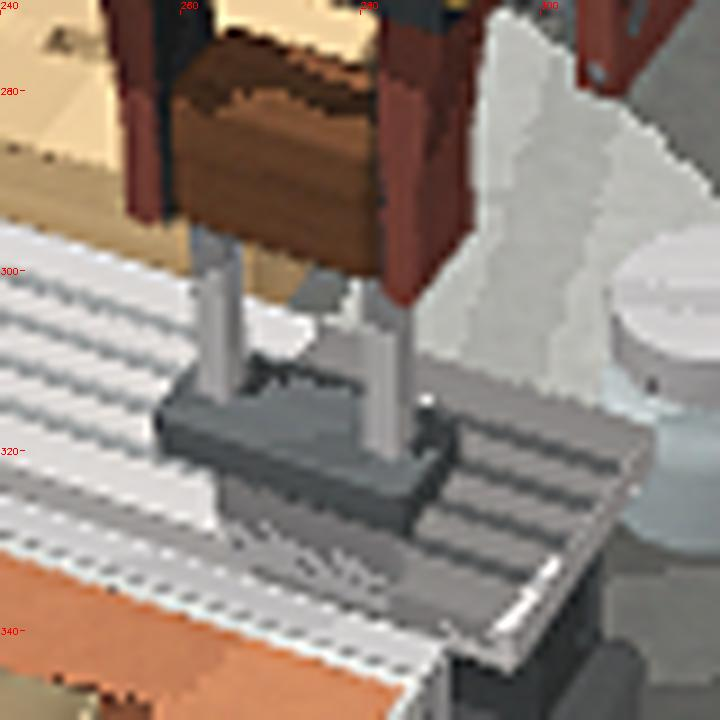

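Emit:
{"op": "jog_arm", "data": {"plan": [[[0, 0, -4], 0], [[0, 0, -7], 0], [[0, 0, -10], 0], [[0, 0, -10], 0]]}}

```text
clock: 23.1
position: [0.6243, -0.2397, 0.1639]
tcp_rot: [0.653, 0.757, -0.0, -0.0]
ft_force: [-0.1, 0.3, -2.1]
width: 0.0442
```

Emit:
{"op": "jog_arm", "data": {"plan": [[[0, 0, -4], 0], [[0, 0, -8], 0], [[0, 0, -12], 0], [[0, 0, -14], 0], [[0, 0, -16], 0], [[0, 0, -18], 0], [[0, 0, -18], 0]]}}

```text
clock: 23.98
position: [0.6244, -0.2398, 0.1461]
tcp_rot: [0.653, 0.757, -0.0, -0.0]
ft_force: [0.1, 1.1, -2.5]
width: 0.0434
```

Emit:
{"op": "jog_arm", "data": {"plan": [[[0, 0, -2], 0], [[0, 0, -4], 0], [[0, 0, -6], 0], [[0, 0, -7], 0], [[0, 0, -7], 0], [[0, 0, -7], 0], [[0, 0, -7], 0]]}}

```text
clock: 24.85
position: [0.6246, -0.2399, 0.1411]
tcp_rot: [0.653, 0.757, -0.0, 0.0]
ft_force: [-5.3, 1.3, 8.2]
width: 0.0439
```

```bash
python3 - <<'E'
from h import *
save('scene','scene15')
s=monitor.state();print(s['clock'],s['position'],s['tcp_rot'],s['width'],s['ft_force'])
crop('scene15',240,270,320,350,9,'c2')
E
```

```text
24.9 [ 0.62451777 -0.239924    0.14112757] [ 6.53122055e-01  7.57252541e-01 -7.89506445e-05  4.05607985e-04] 0.043989391407979105 [-5.95918184  0.8987621   8.65473894]
```

View pics/c2.png

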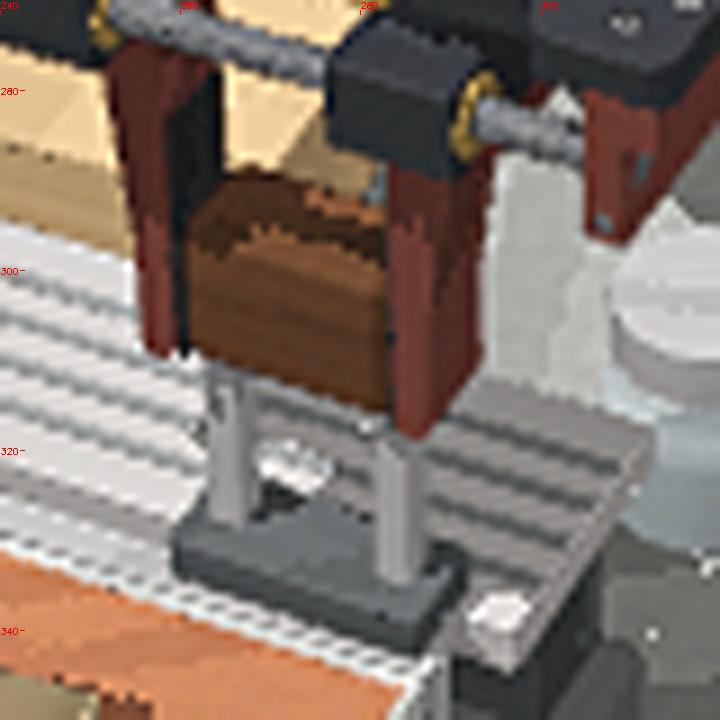

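Emit:
{"op": "jog_arm", "data": {"plan": [[[0, 0, -1], 0], [[0, 0, -1], 0], [[0, 0, -1], 0], [[0, 0, -1], 0], [[0, 0, -1], 0], [[0, 0, -1], 0]]}}

```text
clock: 25.65
position: [0.6246, -0.24, 0.1411]
tcp_rot: [0.653, 0.757, -0.0, 0.001]
ft_force: [-6.9, 1.2, 15.2]
width: 0.0439
```

Emit:
{"op": "jog_arm", "data": {"plan": [[[0, 0, 20], 0], [[0, 0, 45], 0], [[0, 0, 85], 0], [[0, 0, 125], 0], [[0, 50, 125], -0.18], [[0, 100, 125], -0.36], [[0, 150, 125], -0.54], [[3, 200, 125], -0.72], [[7, 252, 125], -0.9], [[7, 252, 125], -1.08], [[7, 252, 125], -1.26], [[7, 252, 125], -1.324], [[7, 252, 85], -1.324], [[7, 252, 63], -1.324], [[7, 252, 63], -1.324], [[7, 252, 63], -1.324], [[7, 252, 63], -1.324]]}}

```text
clock: 27.78
position: [0.6324, 0.0124, 0.2029]
tcp_rot: [0.981, 0.196, 0.001, 0.0]
ft_force: [0.6, -0.9, -1.8]
width: 0.044
```

```bash
python3 - <<'E'
from h import *
save('scene','scene16');save('top','top16')
s=monitor.state();print(s['clock'],s['position'],s['tcp_rot'],s['width'],s['ft_force'],s['joints'])
crop('scene16',290,150,450,290,5,'c2');crop('top16',250,120,410,240,5,'c1')
E
```

```text
27.875 [0.63209146 0.0123396  0.20237443] [9.80609578e-01 1.95969564e-01 8.79864226e-04 1.08120282e-04] 0.04386033064901379 [ 0.04624273  0.57065361 -1.60922385] [ 0.02077172  0.40697833 -0.18592696  1.64597939  0.08257942  1.0945362
 -1.36437758]
```

View pics/c2.png

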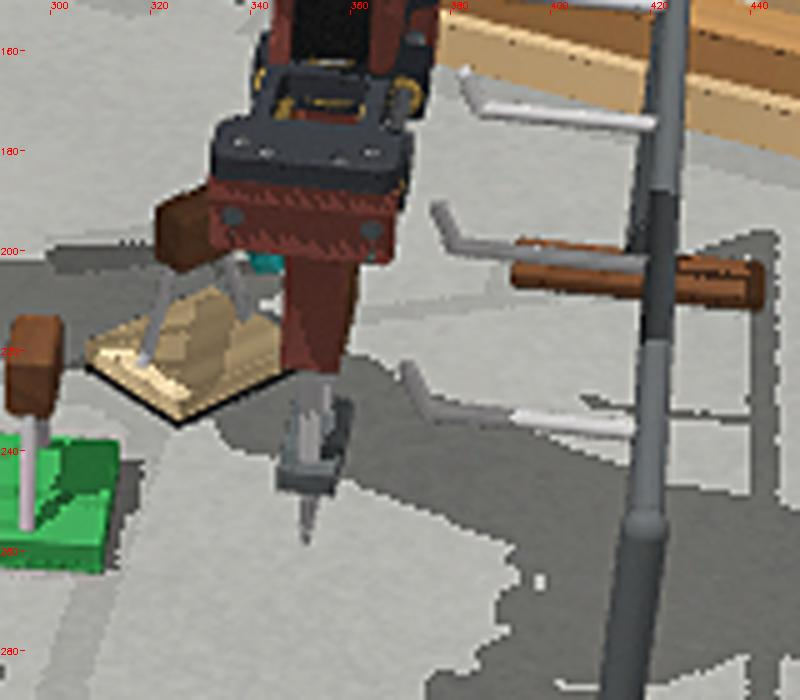

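View pics/c1.png

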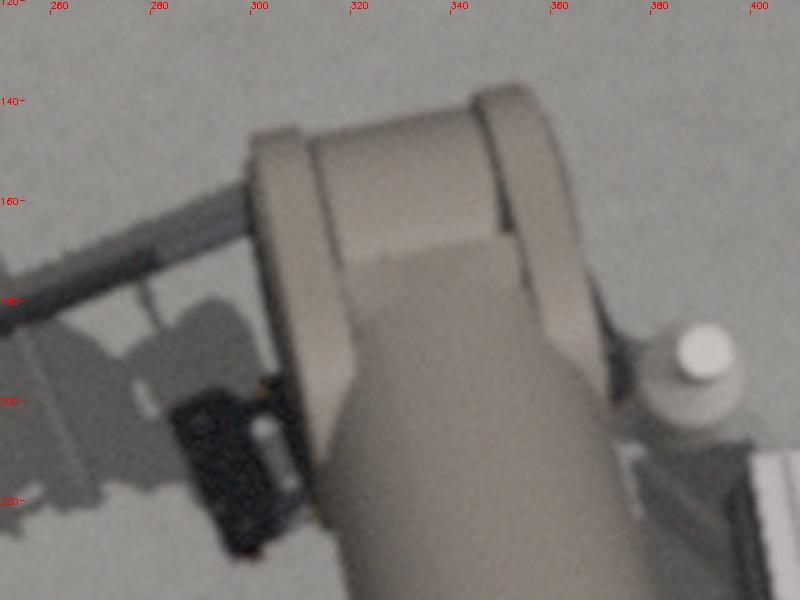

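Emit:
{"op": "jog_arm", "data": {"plan": [[[9, 4, 0], 0], [[18, 7.7, 0], 0], [[27, 11.5, 0], 0], [[37, 15.4, 0], 0], [[37, 15.4, 0], 0], [[37, 15.4, 0], 0]]}}

```text
clock: 28.62
position: [0.6683, 0.0275, 0.2011]
tcp_rot: [0.981, 0.196, -0.0, 0.0]
ft_force: [-0.4, 0.0, -1.7]
width: 0.0439
```

```bash
python3 - <<'E'
from h import *
save('scene','scene17')
s=monitor.state();print(s['clock'],s['position'],s['ft_force'])
crop('scene17',320,170,440,270,6,'c2')
E
```

```text
28.675 [0.66821113 0.02737865 0.20114863] [ 0.0060144  -1.1441947  -2.43766003]
```

View pics/c2.png

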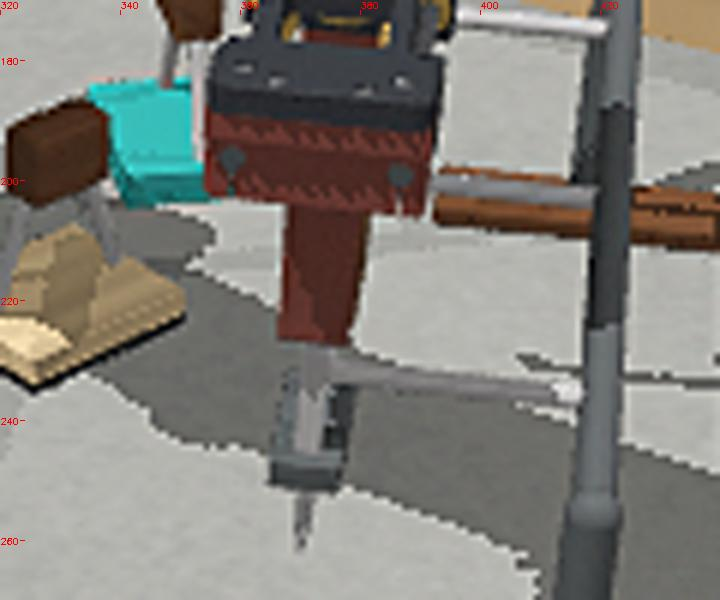

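Emit:
{"op": "jog_arm", "data": {"plan": [[[9, 4, 0], 0], [[18, 7.5, 0], 0], [[27, 11.2, 0], 0], [[32.8, 13.4, 0], 0], [[32.8, 13.4, 0], 0], [[32.8, 13.4, 0], 0], [[32.8, 13.4, 0], 0]]}}

```text
clock: 29.55
position: [0.7011, 0.0408, 0.2013]
tcp_rot: [0.981, 0.196, -0.0, 0.0]
ft_force: [0.2, -0.5, -2.8]
width: 0.044
```

Emit:
{"op": "jog_arm", "data": {"plan": [[[0, 0, -6], 0], [[0, 0, -12], 0], [[0, 0, -17], 0], [[0, 0, -20], 0], [[0, 0, -20], 0], [[0, 0, -20], 0]]}}

```text
clock: 30.3
position: [0.7014, 0.0411, 0.1815]
tcp_rot: [0.981, 0.196, 0.0, 0.0]
ft_force: [0.4, 0.1, -1.9]
width: 0.044
```

```bash
python3 - <<'E'
from h import *
save('scene','scene18')
s=monitor.state();print(s['clock'],s['position'],s['ft_force'],s['wrist_torque'])
crop('scene18',320,170,440,270,6,'c2')
E
```

```text
30.35 [0.70146413 0.041109   0.18151657] [ 0.71500194 -0.28392224 -0.98855106] [-0.00548293 -0.00208061  0.01882813]
```

View pics/c2.png

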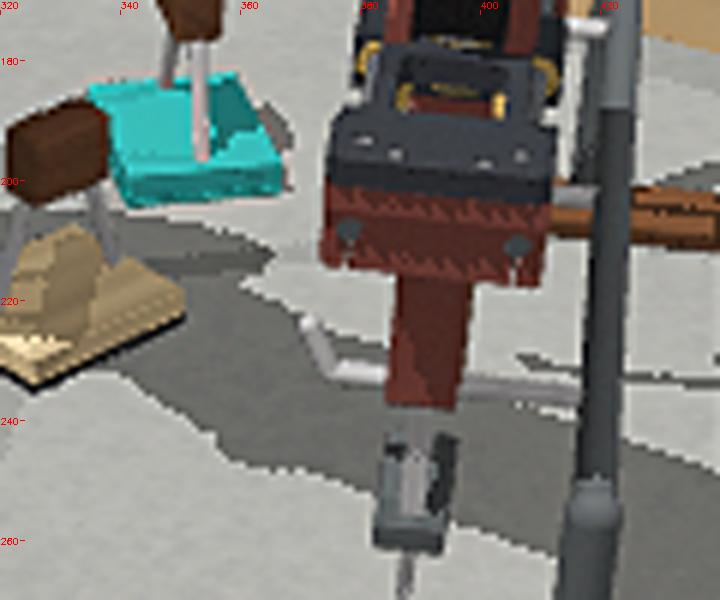

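Emit:
{"op": "jog_arm", "data": {"plan": [[[0, 0, -3], 0], [[0, 0, -5], 0], [[0, 0, -5], 0], [[0, 0, -5], 0]]}}

```text
clock: 30.85
position: [0.7013, 0.041, 0.1763]
tcp_rot: [0.981, 0.196, 0.0, 0.0]
ft_force: [-0.5, -0.3, -2.2]
width: 0.0439
```

Emit:
{"op": "jog_arm", "data": {"plan": [[[0, 0, -2], 0], [[0, 0, -2], 0], [[0, 0, -2], 0]]}}

```text
clock: 31.22
position: [0.7016, 0.0411, 0.1749]
tcp_rot: [0.981, 0.196, 0.0, 0.0]
ft_force: [-0.9, -0.1, 2.7]
width: 0.0437
```

Emit:
{"op": "jog_arm", "data": {"plan": [[[0, 0, 0], 0], [[0, 0, 0], 0], [[0, 0, 0], 0], [[0, 0, 0], 0]], "gripper": -0.5}}

```text
clock: 31.72
position: [0.7012, 0.041, 0.1741]
tcp_rot: [0.981, 0.196, -0.0, 0.0]
ft_force: [-0.7, 0.3, 0.9]
width: 0.0654
```

Emit:
{"op": "jog_arm", "data": {"plan": [[[0, 0, 10], 0], [[0, 0, 30], 0], [[0, 0, 60], 0], [[0, 0, 100], 0], [[0, 0, 120], 0], [[0, 0, 120], 0]]}}

```text
clock: 32.48
position: [0.7026, 0.0413, 0.2979]
tcp_rot: [0.981, 0.196, 0.003, 0.0]
ft_force: [0.2, -0.2, -1.0]
width: 0.0658
```

```bash
python3 - <<'E'
from h import *
save('scene','scene19');save('top','top19')
s=monitor.state();print(s['clock'],s['position'],s['ft_force'],s['width'])
crop('scene19',320,150,460,280,5,'c2')
E
```

```text
32.575 [0.70109986 0.04099896 0.29432218] [ 0.23785132  0.58821338 -0.5586066 ] 0.0658766754471255
```

View pics/c2.png

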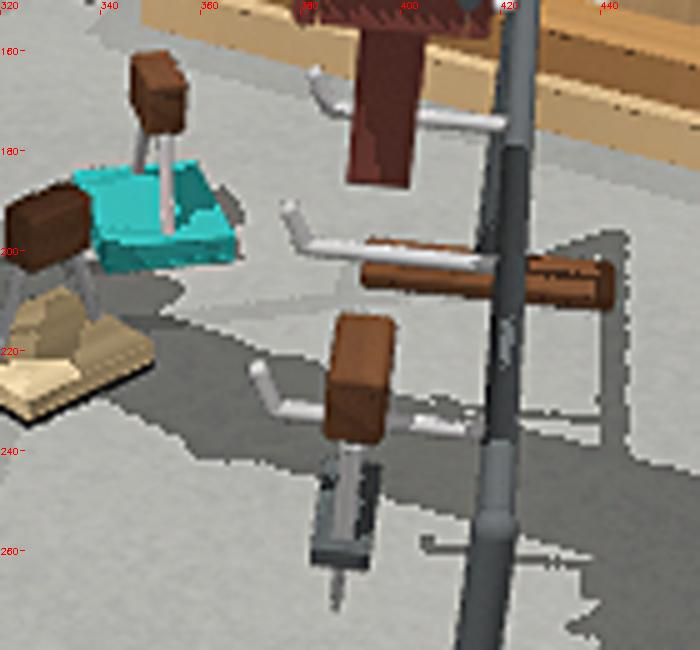

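View pics/top19.png

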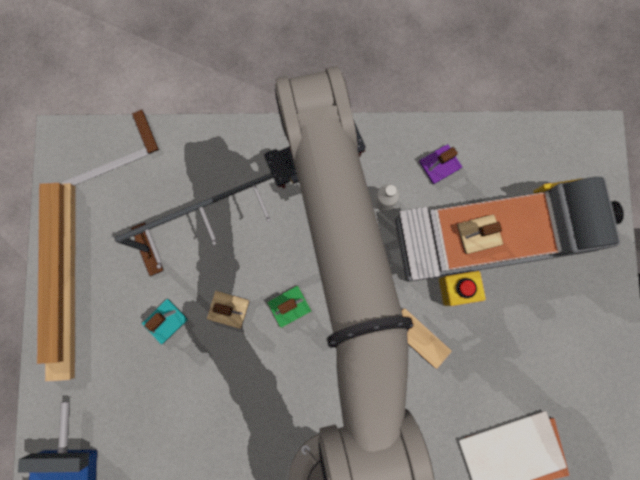

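```bash
python3 - <<'E'
from h import *
q=lambda X,Y:(320+X/4,170+Y/4)
c=[atz('top0',*q(X,Y),.128) for X,Y in((553,212),(697,178),(732,297),(588,335))]
for i in range(4): 
    d=c[(i+1)%4]-c[i];print(c[i],np.linalg.norm(d),np.degrees(np.arctan2(d[1],d[0])))
print(np.mean(c,0))
a=np.radians(-75)
g=([.592,-.3505,.197],a,.022,.012,.017);so=([.592,-.3505,.119],a,.045,.0375,.009)
boxov('scene19',*g,'c2',(160,290,270,400),s=7,more=[so]);boxov('top19',*g,'c1',(440,200,520,260),s=9,more=[so])
E
```

```text
[ 0.61813334 -0.30114035  0.128     ] 0.09011159486749472 -77.2639757898089
[ 0.6379993  -0.38903485  0.128     ] 0.07442447259384437 -166.80764333852858
[ 0.56553894 -0.40602008  0.128     ] 0.09009803106639319 104.07929506356662
[ 0.54362128 -0.3186286   0.128     ] 0.07653682356472465 13.2084521505244
[ 0.59132322 -0.35370597  0.128     ]
```

View pics/c2.png

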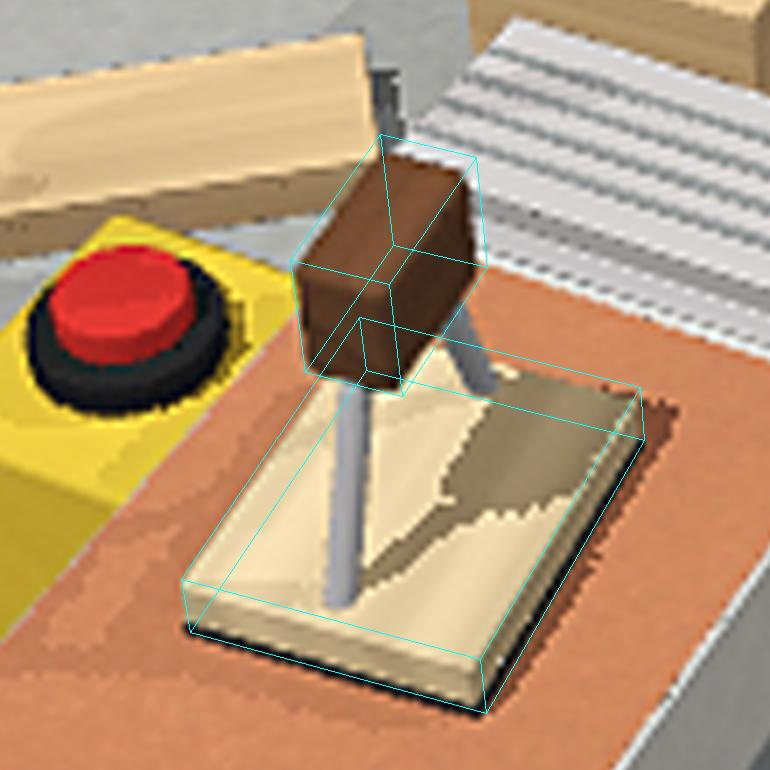

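View pics/c1.png

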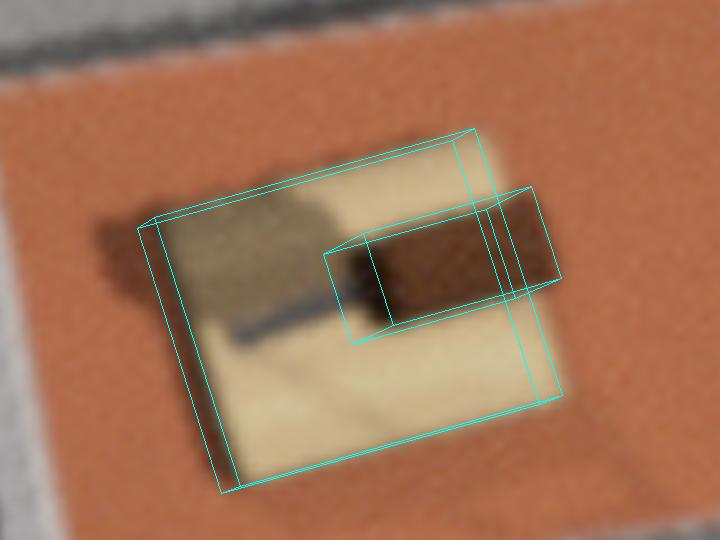

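Emit:
{"op": "jog_arm", "data": {"plan": [[[-14, -50, 0], -0.14], [[-28, -100, 0], -0.14], [[-42, -150, 0], -0.14], [[-56, -200, 0], -0.14], [[-70, -250, 0], -0.14], [[-84, -300, 0], -0.14], [[-98, -350, 0], -0.14], [[-109.3, -392.8, 0], -0.14], [[-109.3, -392.8, -50], -0.14], [[-109.3, -392.8, -70], -0.14], [[-109.3, -392.8, -70], -0.14], [[-109.3, -392.8, -70], -0.14]], "gripper": -1}}

```text
clock: 34.08
position: [0.5923, -0.3518, 0.2248]
tcp_rot: [0.992, 0.127, 0.0, 0.0]
ft_force: [0.6, 0.1, 0.4]
width: 0.0878
```

```bash
python3 - <<'E'
from h import *
save('scene','scene20')
s=monitor.state();print(s['clock'],s['position'],s['tcp_rot'],s['ft_force'],s['width'])
crop('scene20',150,240,280,390,5,'c2')
E
```

```text
34.125 [ 0.59263723 -0.35192342  0.22540545] [9.91903178e-01 1.26993614e-01 6.95023985e-04 4.74296114e-04] [-0.15411929 -0.73658873  0.03855793] 0.08815637440103165
```

View pics/c2.png

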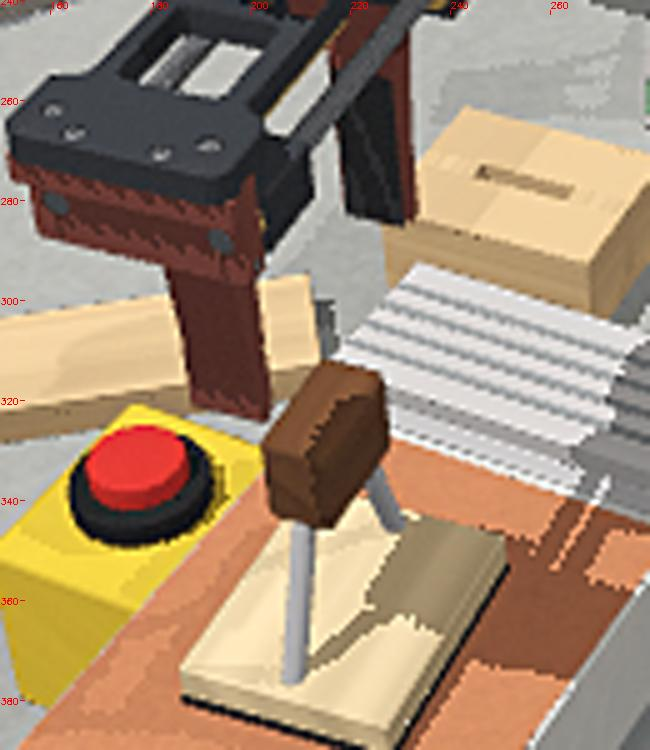

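Emit:
{"op": "jog_arm", "data": {"plan": [[[0, 0, -30], 0], [[0, 0, -55], 0], [[0, 0, -71], 0], [[0, 0, -71], 0], [[0, 0, -71], 0], [[0, 0, -71], 0]]}}

```text
clock: 34.88
position: [0.5927, -0.3522, 0.1546]
tcp_rot: [0.992, 0.127, 0.001, 0.001]
ft_force: [0.0, 0.6, 0.4]
width: 0.0877
```

```bash
python3 - <<'E'
from h import *
save('scene','scene21')
s=monitor.state();print(s['clock'],s['position'],s['tcp_rot'],s['ft_force'],s['width'])
crop('scene21',150,240,280,390,5,'c2')
E
```

```text
34.925 [ 0.59257252 -0.35204657  0.15437025] [9.91917119e-01 1.26884404e-01 7.35752578e-04 4.85893404e-04] [-0.47247228 -0.21364303 -0.15830403] 0.08766033745213332
```

View pics/c2.png

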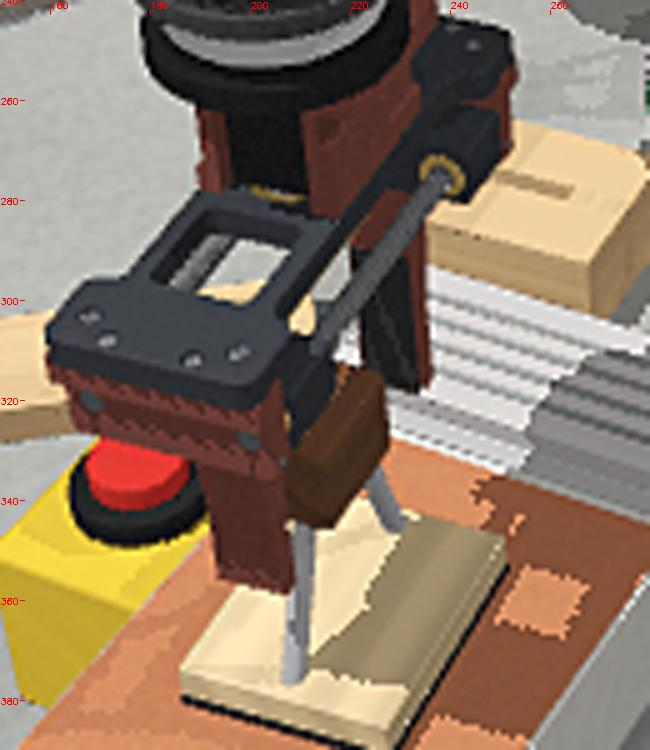

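Emit:
{"op": "jog_arm", "data": {"plan": [[[0, 0, 0], 0], [[0, 0, 0], 0], [[0, 0, 0], 0], [[0, 0, 0], 0], [[0, 0, 0], 0], [[0, 0, 0], 0]], "gripper": 1, "newtons": 40}}

```text
clock: 35.67
position: [0.592, -0.352, 0.1532]
tcp_rot: [0.992, 0.127, 0.0, 0.0]
ft_force: [0.6, -0.0, -0.8]
width: 0.0437
```

Emit:
{"op": "jog_arm", "data": {"plan": [[[0, 0, 10], 0], [[0, 0, 30], 0], [[0, 0, 60], 0], [[0, 0, 100], 0], [[0, 0, 140], 0], [[0, 0, 140], 0], [[0, 0, 140], 0]]}}

```text
clock: 36.55
position: [0.5914, -0.3514, 0.2927]
tcp_rot: [0.992, 0.127, -0.0, -0.0]
ft_force: [-0.3, 0.3, -2.7]
width: 0.0436
```

```bash
python3 - <<'E'
from h import *
save('scene','scene22');save('top','top22')
s=monitor.state();print(s['clock'],s['position'],s['tcp_rot'],s['ft_force'],s['width'])
p=s['position'];a=np.radians(-75.4)
g=(p+[0,0,.0435],a,.022,.012,.017);so=(p+[0,0,.0435-.078],a,.045,.0375,.009)
boxov('scene22',*g,'c2',(130,220,270,370),s=5,more=[so])
E
```

```text
36.65 [ 0.5910552  -0.35120375  0.291349  ] [ 9.91903718e-01  1.26981377e-01 -1.37774020e-03 -9.19543204e-04] [-0.62371978 -0.61641179 -3.85145318] 0.0439856811891059
```

View pics/c2.png

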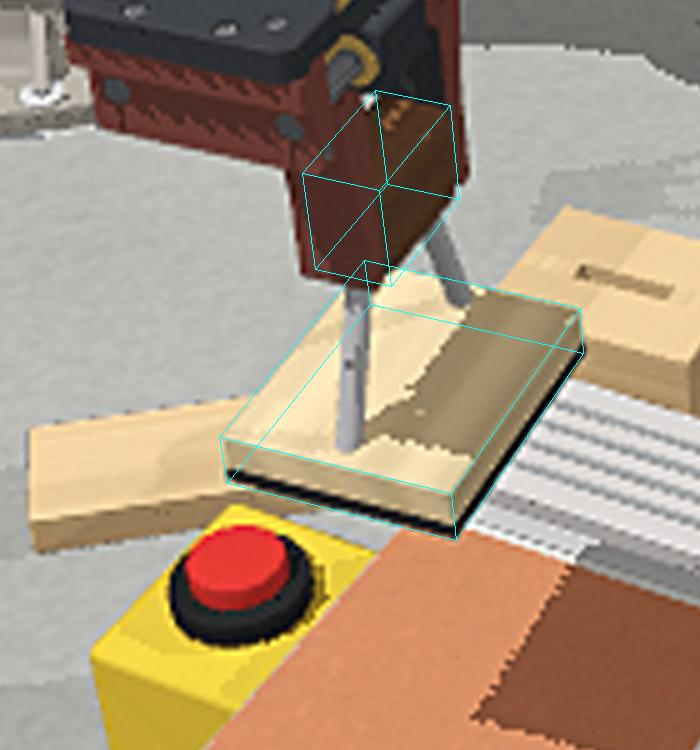

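View pics/top22.png

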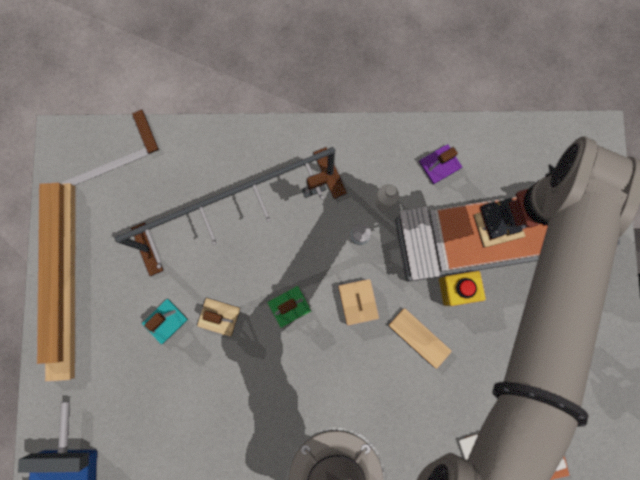

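Emit:
{"op": "jog_arm", "data": {"plan": [[[-3, 60, 0], 0.07], [[-5, 120, 0], 0.14], [[-7, 180, 0], 0.14], [[-10, 240, 0], 0.14], [[-13, 300, 0], 0.14], [[-16, 360, 0], 0.14], [[-19, 420, 0], 0.14], [[-19, 480, 0], 0.14], [[-19, 480, 0], 0.14], [[-19, 480, -50], 0.14], [[-19, 480, -89], 0.14], [[-19, 480, -89], 0.14], [[-19, 480, -89], 0.14], [[-19, 480, -89], 0.14]]}}

```text
clock: 38.4
position: [0.5743, 0.1285, 0.2062]
tcp_rot: [0.981, 0.196, 0.002, -0.0]
ft_force: [0.3, -0.1, -2.6]
width: 0.0437
```

```bash
python3 - <<'E'
from h import *
save('scene','scene23');save('top','top23')
s=monitor.state();print(s['clock'],s['position'],s['tcp_rot'],s['ft_force'],s['width'])
crop('scene23',290,130,450,270,5,'c2')
E
```

```text
38.5 [0.57388696 0.12842722 0.20580554] [ 9.80628915e-01  1.95870461e-01  1.29963024e-03 -6.10147801e-05] [-0.34923317  0.90574395 -2.28027681] 0.044071377689175614
```

View pics/c2.png

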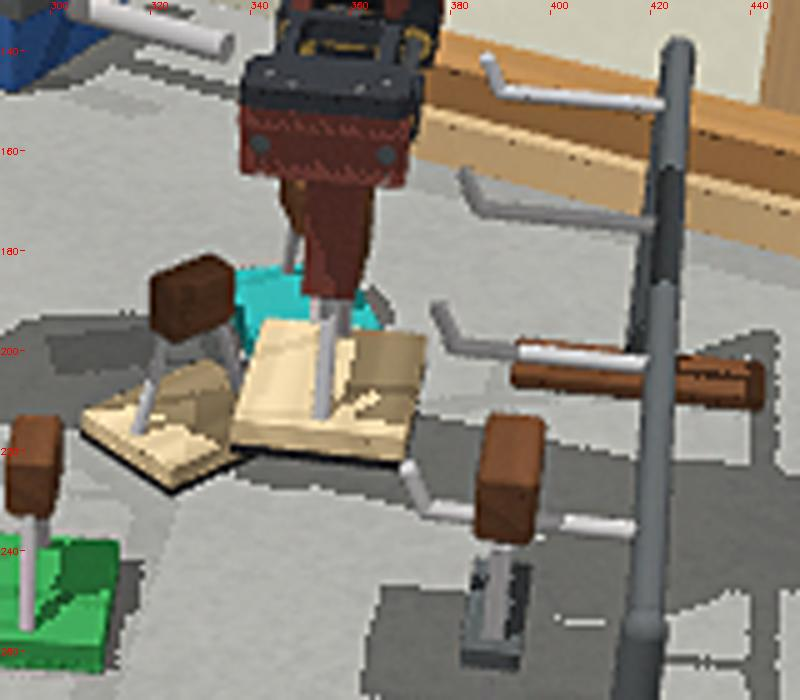

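Emit:
{"op": "jog_arm", "data": {"plan": [[[0, 0, 0], 0], [[9, 3.8, 0], 0], [[18, 7.5, 0], 0], [[28, 11.7, 0], 0], [[37, 15.4, 0], 0], [[46, 19.2, 0], 0], [[46, 19.2, 0], 0], [[46, 19.2, 0], 0]]}}

```text
clock: 39.5
position: [0.6187, 0.1473, 0.2041]
tcp_rot: [0.981, 0.196, -0.0, 0.0]
ft_force: [-0.3, 0.0, -2.5]
width: 0.0439
```

```bash
python3 - <<'E'
from h import *
save('scene','scene24')
s=monitor.state();print(s['clock'],s['position'],s['ft_force'],s['width'])
crop('scene24',310,150,430,260,6,'c2')
E
```

```text
39.55 [0.61871797 0.1472131  0.20420639] [-0.21590015 -0.16955629 -3.13302484] 0.043771007128135316
```

View pics/c2.png

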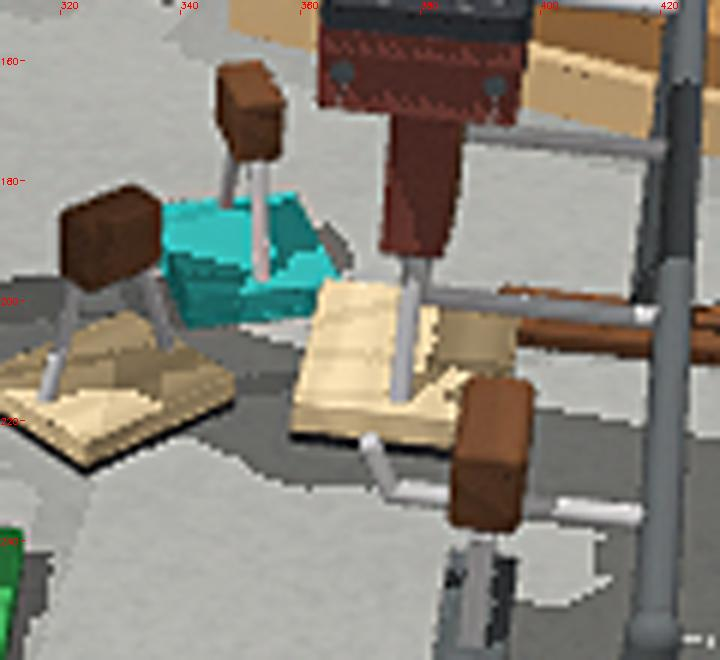

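Emit:
{"op": "jog_arm", "data": {"plan": [[[9, 3.8, 0], 0], [[18, 7.6, 0], 0], [[27, 11.3, 0], 0], [[32.3, 13.6, 0], 0], [[32.3, 13.6, 0], 0], [[32.3, 13.6, 0], 0], [[32.3, 13.6, -8], 0], [[32.3, 13.6, -15], 0], [[32.3, 13.6, -20], 0], [[32.3, 13.6, -22], 0], [[32.3, 13.6, -22], 0], [[32.3, 13.6, -22], 0]]}}

```text
clock: 41.05
position: [0.6515, 0.1611, 0.1825]
tcp_rot: [0.981, 0.196, 0.0, -0.0]
ft_force: [0.5, 0.3, -3.4]
width: 0.0435
```

Emit:
{"op": "jog_arm", "data": {"plan": [[[0, 0, -2], 0], [[0, 0, -4], 0], [[0, 0, -4], 0], [[0, 0, -4], 0]]}}

```text
clock: 41.55
position: [0.6513, 0.1611, 0.1783]
tcp_rot: [0.981, 0.196, 0.0, -0.0]
ft_force: [-0.1, -0.1, -2.9]
width: 0.0437
```

Emit:
{"op": "jog_arm", "data": {"plan": [[[0, 0, -2], 0], [[0, 0, -3], 0], [[0, 0, -3], 0]]}}

```text
clock: 41.92
position: [0.6516, 0.1612, 0.177]
tcp_rot: [0.981, 0.196, 0.001, 0.0]
ft_force: [-3.3, -0.7, 5.7]
width: 0.0437
```

```bash
python3 - <<'E'
from h import *
save('scene','scene25')
s=monitor.state();print(s['clock'],s['position'],s['ft_force'],s['width'])
crop('scene25',310,150,430,260,6,'c2')
E
```

```text
41.975 [0.6516275  0.16117029 0.17697579] [-3.75368625 -0.65565257  5.78279362] 0.04409411265209655
```

View pics/c2.png

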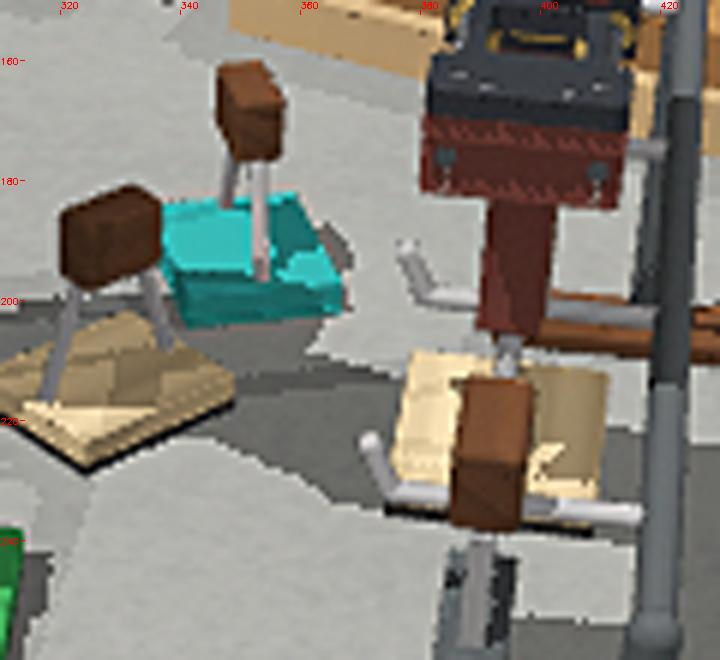

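Seated. The contact height matches the 0.177 I predicted. Next I'll release and back off.

Emit:
{"op": "jog_arm", "data": {"plan": [[[0, 0, 2], 0], [[0, 0, 2], 0], [[0, 0, 2], 0], [[0, 0, 2], 0], [[0, 0, 2], 0]], "gripper": -0.5}}

```text
clock: 42.6
position: [0.6513, 0.1611, 0.1771]
tcp_rot: [0.981, 0.196, -0.0, 0.0]
ft_force: [0.3, 0.6, -1.2]
width: 0.0659
```

Emit:
{"op": "jog_arm", "data": {"plan": [[[0, 0, 10], 0], [[0, 0, 30], 0], [[0, 0, 60], 0], [[0, 0, 100], 0], [[0, 0, 120], 0], [[0, 0, 120], 0], [[-60, -100, 120], 0], [[-60, -100, 120], 0], [[-60, -100, 120], 0]]}}

```text
clock: 43.72
position: [0.5897, 0.0559, 0.297]
tcp_rot: [0.981, 0.193, -0.001, 0.001]
ft_force: [-0.2, 0.3, -0.1]
width: 0.0656
```

```bash
python3 - <<'E'
from h import *
save('scene','scene26');save('top','top26')
s=monitor.state();print(s['clock'],s['position'],s['ft_force'],s['width'])
crop('scene26',300,150,440,270,5,'c2');crop('top26',160,200,340,350,4.4,'c1')
E
```

```text
43.825 [0.59100266 0.06092691 0.29707119] [ 0.40576044  1.2349362  -1.0760702 ] 0.0658633310114189
```

View pics/c2.png

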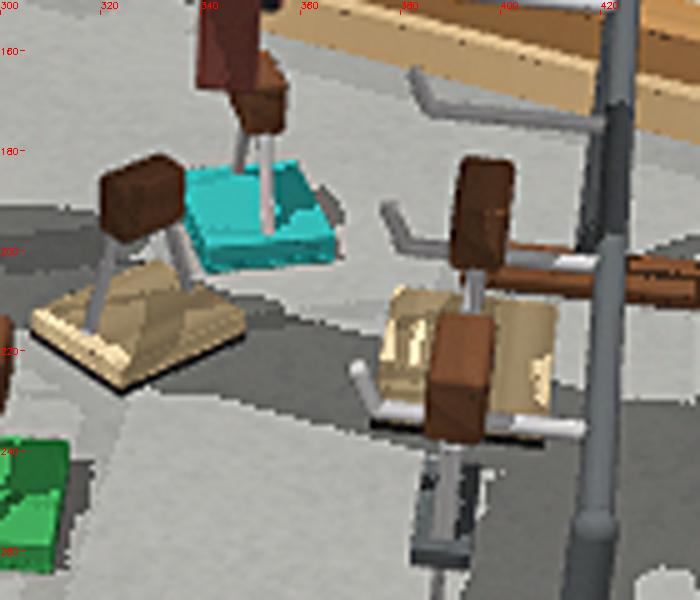

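View pics/c1.png

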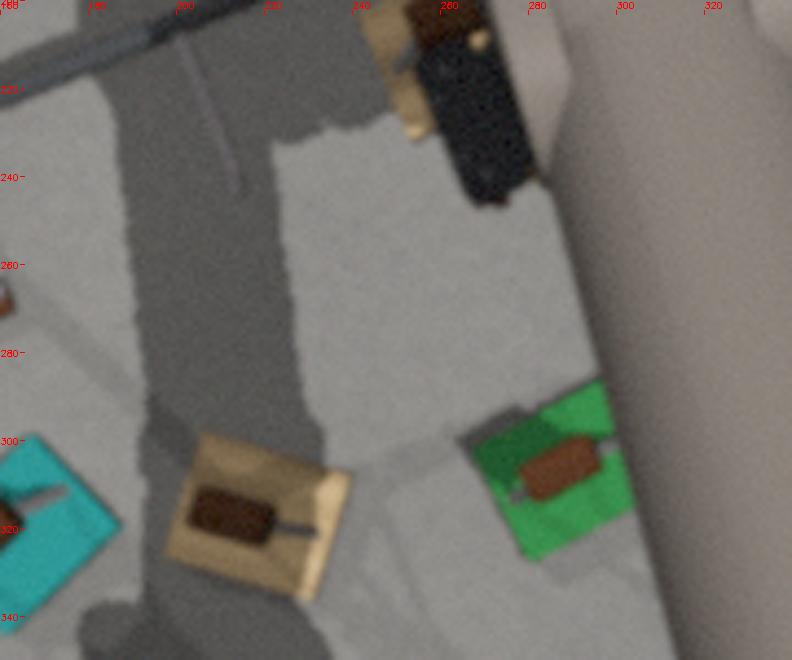

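```bash
cat > m.py <<'E'
from h import *
q=lambda X,Y:(160+X/4.4-.5,200+Y/4.4-.5)
c=[atz('top26',*q(X,Y),.018) for X,Y in((203,432),(350,473),(310,600),(167,555))]
for i in range(4): 
    d=c[(i+1)%4]-c[i];print(c[i],np.linalg.norm(d),np.degrees(np.arctan2(d[1],d[0])))
print(np.mean(c,0))
c=[atz('top26',*q(X,Y),.104) for X,Y in((196,485),(275,512),(266,545),(188,520))];print(np.mean(c,0))
E
python3 m.py; python3 - <<'E'
from h import *
import sys
a=np.radians(-107);x,y=.409,.288
g=([x,y,.087],a,.022,.012,.017);so=([x,y,.009],a,.045,.0375,.009)
boxov('scene26',*g,'c2',(300,170,360,240),s=10,more=[so]);boxov('top26',*g,'c1',(190,290,250,345),s=11,more=[so])
E
```

```text
[0.44933991 0.32556739 0.018     ] 0.08908969441081929 -106.04588137105134
[0.42471489 0.23994858 0.018     ] 0.07566920062935541 162.87982785475322
[0.35239863 0.26222383 0.018     ] 0.08692565565580926 72.21002876361523
[0.37895691 0.34499296 0.018     ] 0.0730145084253 -15.429394707969013
[0.40135258 0.29318319 0.018     ]
[0.40192432 0.29083896 0.104     ]
```

View pics/c2.png

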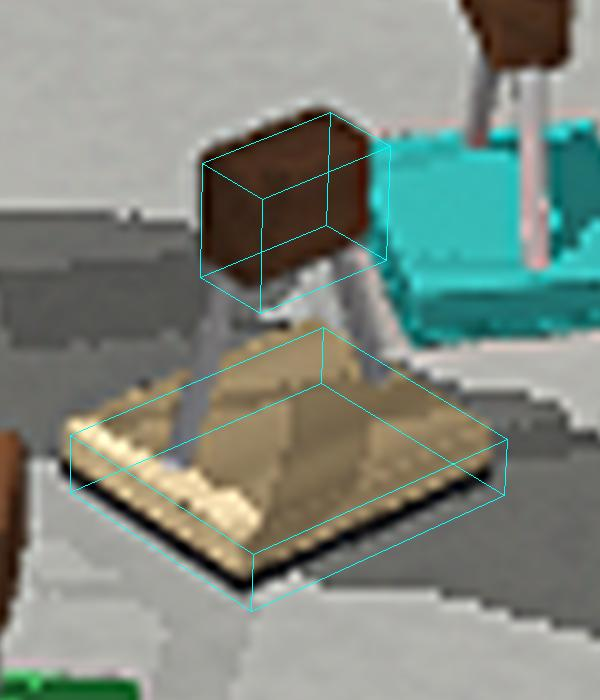

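View pics/c1.png

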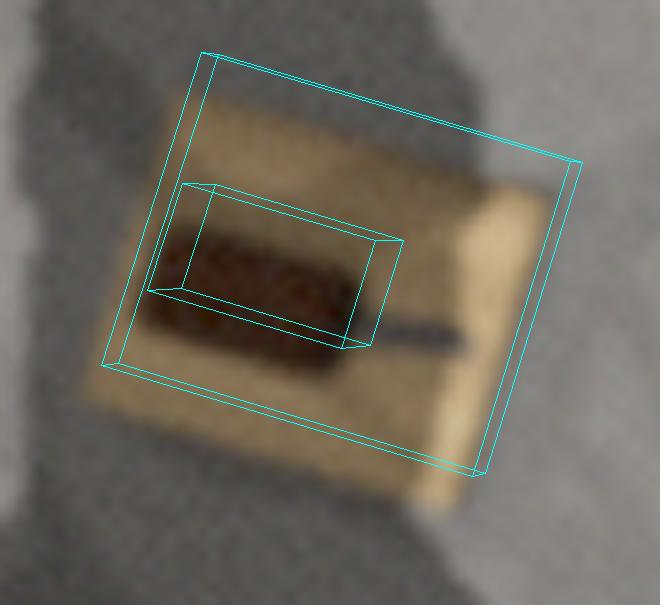

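```bash
python3 - <<'E'
from h import *
a=np.radians(-106.5);x,y=.4035,.291
g=([x,y,.087],a,.022,.012,.017);so=([x,y,.009],a,.045,.0375,.009)
boxov('scene26',*g,'c2',(300,170,360,240),s=10,more=[so]);boxov('top26',*g,'c1',(190,290,250,345),s=11,more=[so])
E
```

```text
(no output)
```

View pics/c2.png

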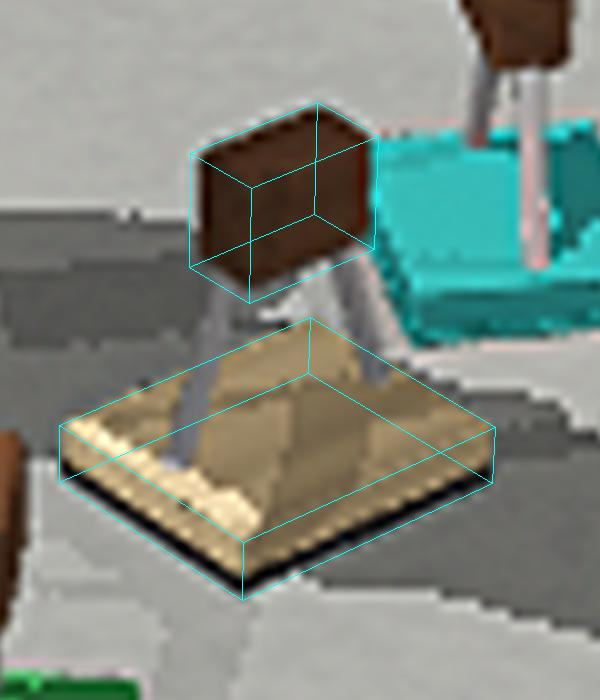

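View pics/c1.png

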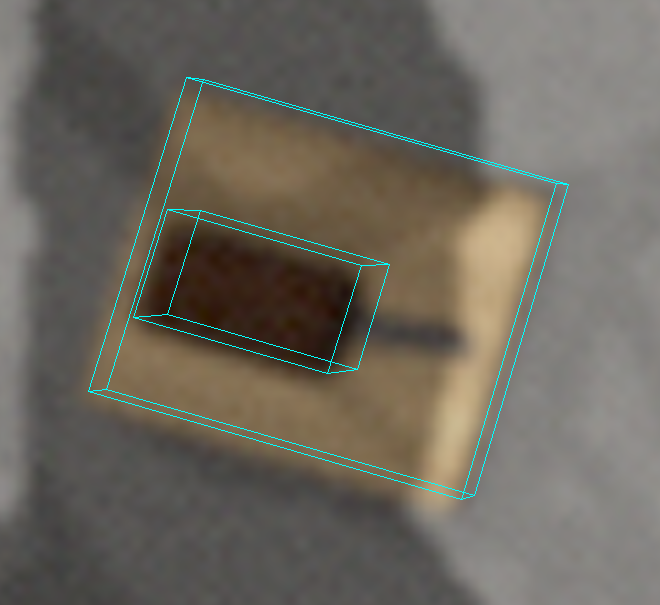

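Emit:
{"op": "jog_arm", "data": {"plan": [[[-60, 10, 0], -0.17], [[-110, 40, 0], -0.34], [[-150, 80, 0], -0.51], [[-175, 130, 0], -0.682], [[-189, 180, 0], -0.682], [[-189, 230.5, 0], -0.682], [[-189, 230.5, -60], -0.682], [[-189, 230.5, -120], -0.682], [[-189, 230.5, -160], -0.682], [[-189, 230.5, -170], -0.682], [[-189, 230.5, -170], -0.682], [[-189, 230.5, -170], -0.682]], "gripper": -1}}

```text
clock: 45.32
position: [0.4033, 0.2929, 0.129]
tcp_rot: [0.99, -0.143, 0.001, -0.001]
ft_force: [0.0, -0.1, -0.4]
width: 0.0878
```

```bash
python3 - <<'E'
from h import *
save('scene','scene27');save('top','top27')
s=monitor.state();print(s['clock'],s['position'],s['tcp_rot'],s['ft_force'],s['width'])
crop('scene27',280,120,400,240,6,'c2')
E
```

```text
45.425 [0.40322582 0.29244044 0.1288313 ] [ 0.98967692 -0.14330863  0.00108386 -0.00102519] [ 0.0103191   0.39382993 -0.46058876] 0.08778195576727398
```

View pics/c2.png

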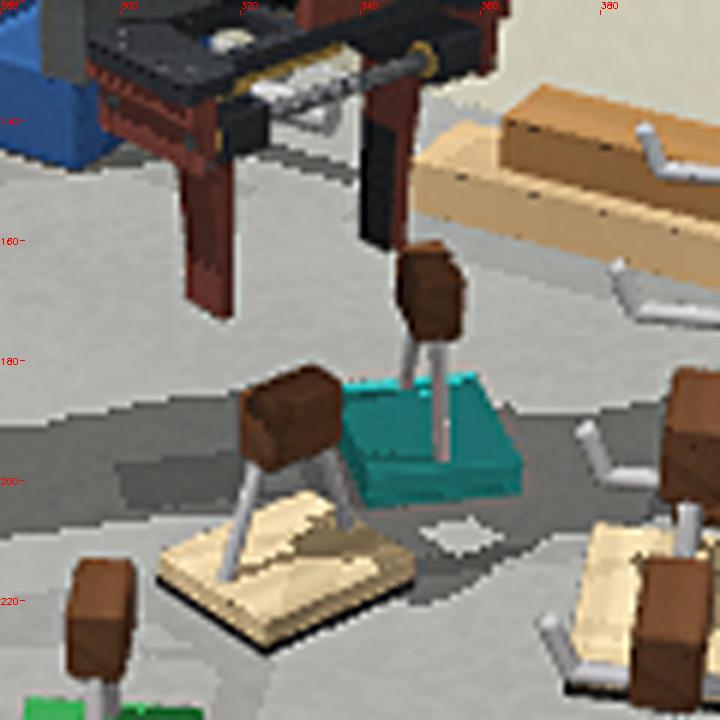

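```bash
python3 - <<'E'
from h import *
print(atz('top0',155.5,322,.104)); 
for u,v in((167,299),(187,319),(166,342),(142,322)): print(atz('top0',u,v,.02))
a=np.radians(-106.5);x,y=.4035,.2925
g=([x,y,.087],a,.022,.012,.017);so=([x,y,.009],a,.045,.0375,.009)
f=([x+.051*.284,y+.051*.959,.09],a,.007,.01,.017);f2=([x-.051*.284,y-.051*.959,.09],a,.007,.01,.017)
boxov('scene27',*g,'c2',(290,150,380,240),s=8,more=[so,f,f2])
E
```

```text
[0.39088686 0.42495059 0.104     ]
[0.44705212 0.42352996 0.02      ]
[0.39596515 0.37138939 0.02      ]
[0.33913467 0.42296174 0.02      ]
[0.38975607 0.48515314 0.02      ]
```

View pics/c2.png

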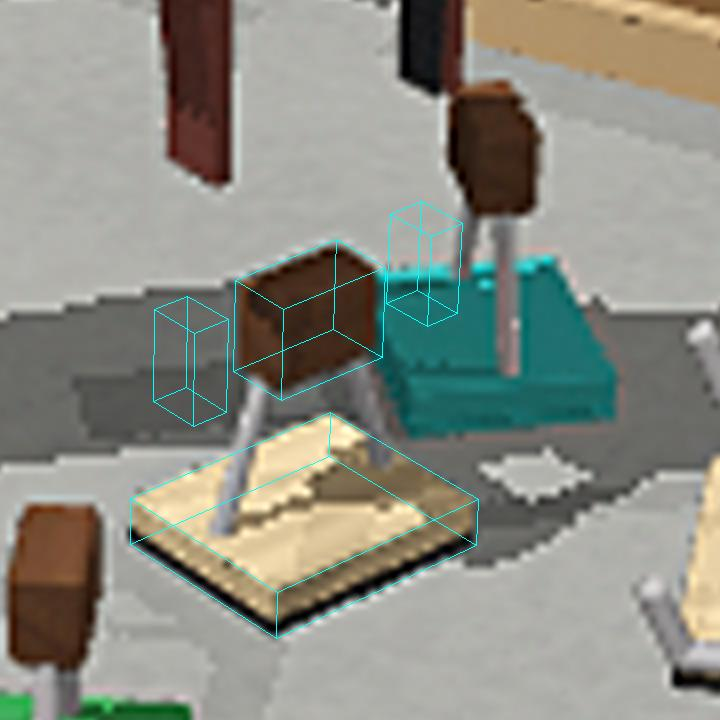

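Emit:
{"op": "jog_arm", "data": {"plan": [[[0, 0, -30], 0], [[0, 0, -60], 0], [[0, 0, -82], 0], [[0, 0, -82], 0], [[0, 0, -82], 0], [[0, 0, -82], 0]]}}

```text
clock: 46.18
position: [0.4031, 0.2922, 0.0465]
tcp_rot: [0.99, -0.143, 0.001, -0.001]
ft_force: [-0.6, -0.8, -0.0]
width: 0.0878
```

```bash
python3 - <<'E'
from h import *
save('scene','scene28')
s=monitor.state();print(s['clock'],s['position'],s['tcp_rot'],s['ft_force'],s['width'])
crop('scene28',280,120,400,240,6,'c2')
E
```

```text
46.225 [0.40300129 0.29204184 0.04635168] [ 9.89669309e-01 -1.43365459e-01  7.55450549e-04 -6.58629385e-04] [-0.85013661  0.36210884  0.46422568] 0.08812135364700123
```

View pics/c2.png

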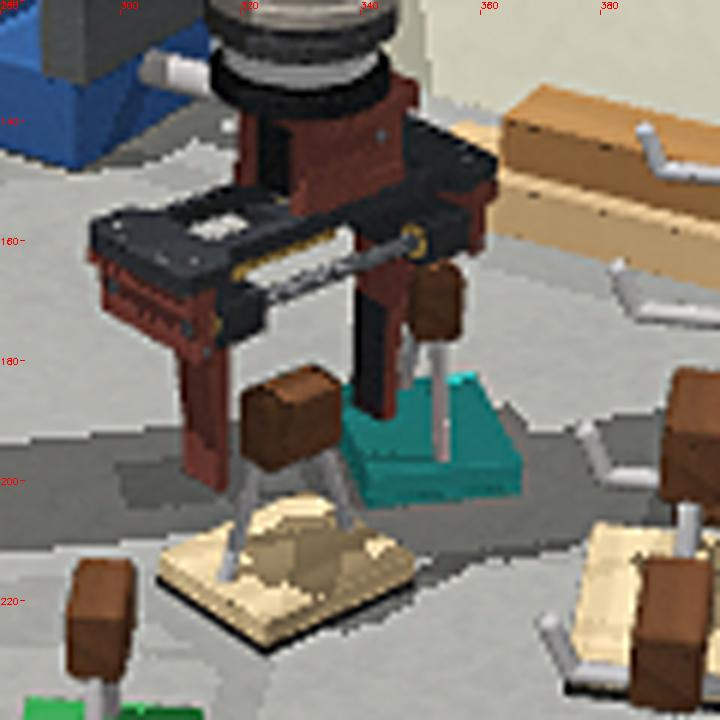

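Emit:
{"op": "jog_arm", "data": {"plan": [[[0, 0, 0], 0], [[0, 0, 0], 0], [[0, 0, 0], 0], [[0, 0, 0], 0], [[0, 0, 0], 0], [[0, 0, 0], 0]], "gripper": 1, "newtons": 40}}

```text
clock: 46.98
position: [0.4025, 0.2922, 0.0454]
tcp_rot: [0.99, -0.143, 0.0, -0.001]
ft_force: [-0.1, 1.3, 0.5]
width: 0.0439
```

Emit:
{"op": "jog_arm", "data": {"plan": [[[0, 0, 10], 0], [[0, 0, 30], 0], [[0, 0, 70], 0], [[0, 0, 120], 0], [[0, 0, 160], 0], [[0, 0, 160], 0], [[0, 0, 160], 0], [[0, 0, 160], 0]]}}

```text
clock: 47.98
position: [0.4012, 0.2905, 0.2035]
tcp_rot: [0.99, -0.143, -0.001, 0.001]
ft_force: [-1.4, -0.2, -2.5]
width: 0.0439
```

```bash
python3 - <<'E'
from h import *
save('scene','scene29');save('top','top29')
s=monitor.state();print(s['clock'],s['position'],s['tcp_rot'],s['ft_force'],s['width'])
p=s['position'];a=np.radians(-106.5)
g=(p+[0,0,.042],a,.022,.012,.017);so=(p+[0,0,.042-.078],a,.045,.0375,.009)
boxov('scene29',*g,'c2',(270,80,390,200),s=6,more=[so])
E
```

```text
48.075 [0.4015471  0.29090891 0.20390815] [ 9.89693404e-01 -1.43195746e-01 -1.03067421e-03  9.39083534e-04] [-0.23099221 -0.55210427 -2.81355436] 0.043941402705193325
```

View pics/c2.png

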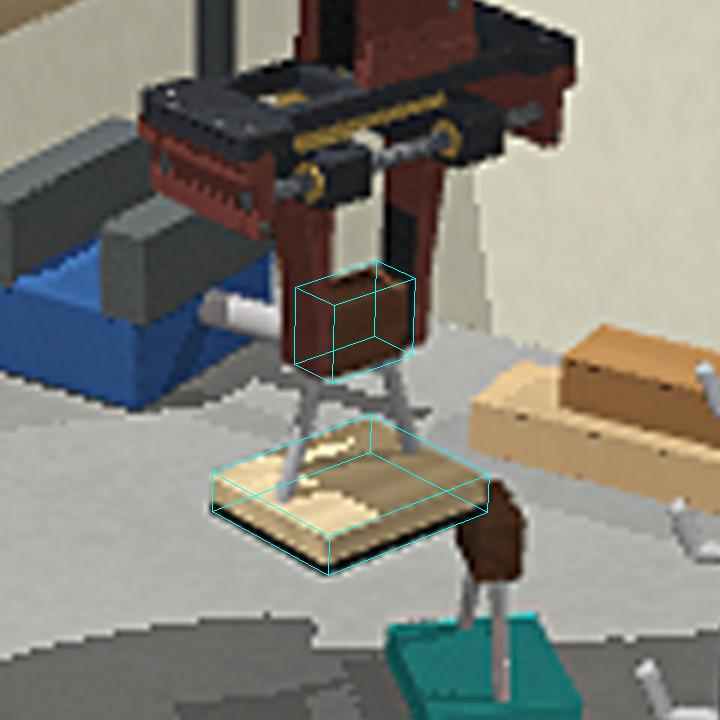

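Emit:
{"op": "jog_arm", "data": {"plan": [[[0, 0, 1], 0.17], [[20, -10, 1], 0.34], [[40, -20, 1], 0.51], [[50, -25, 1], 0.682], [[80, -35, 1], 0.682], [[105, -40, 1], 0.682], [[120.5, -43.2, 1], 0.682], [[120.5, -43.2, 1], 0.682], [[120.5, -43.2, 1], 0.682], [[120.5, -43.2, 1], 0.682]]}}

```text
clock: 49.32
position: [0.5218, 0.2489, 0.2064]
tcp_rot: [0.98, 0.197, -0.0, -0.0]
ft_force: [-0.3, -0.7, -2.2]
width: 0.0437
```

```bash
python3 - <<'E'
from h import *
save('scene','scene30');save('top','top30')
s=monitor.state();print(s['clock'],s['position'],s['tcp_rot'],s['ft_force'],s['width'])
crop('scene30',300,110,440,250,5,'c2')
E
```

```text
49.425 [0.52221269 0.24871473 0.20646708] [9.80512850e-01 1.96454935e-01 9.25217624e-05 2.30831269e-05] [-0.34899543  0.08609012 -3.69768579] 0.04343263168494651
```

View pics/c2.png

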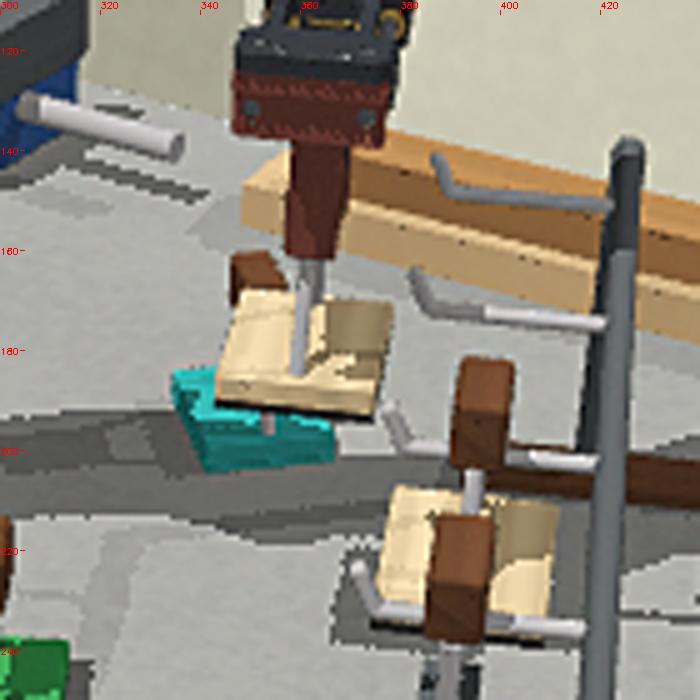

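Emit:
{"op": "jog_arm", "data": {"plan": [[[9, 3.8, 0], 0], [[18, 7.5, 0], 0], [[28, 11.7, 0], 0], [[37, 15.4, 0], 0], [[46, 19.2, 0], 0], [[46, 19.2, 0], 0], [[46, 19.2, 0], 0]]}}

```text
clock: 50.3
position: [0.5685, 0.2675, 0.2061]
tcp_rot: [0.981, 0.196, -0.0, 0.0]
ft_force: [0.3, 0.2, -2.4]
width: 0.0443
```

```bash
python3 - <<'E'
from h import *
save('scene','scene31')
s=monitor.state();print(s['clock'],s['position'],s['tcp_rot'],s['ft_force'],s['width'])
crop('scene31',320,120,440,230,6,'c2')
E
```

```text
50.35 [0.56848216 0.26746139 0.20621537] [ 9.80598899e-01  1.96024917e-01 -1.53240166e-04  8.16758264e-05] [ 0.09848421 -0.02563437 -2.74101705] 0.04372511750476878
```

View pics/c2.png

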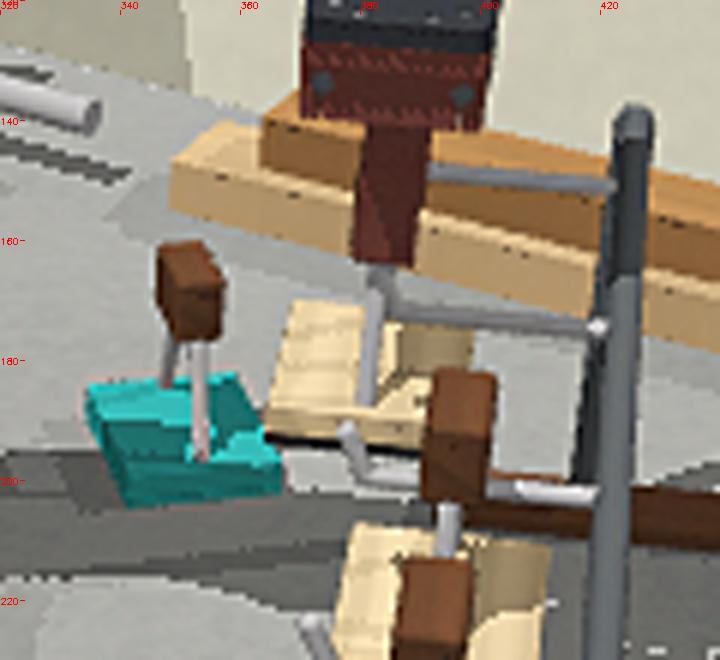

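Emit:
{"op": "jog_arm", "data": {"plan": [[[9, 3.8, 0], 0], [[18, 7.6, 0], 0], [[27, 11.3, 0], 0], [[32.4, 13.5, 0], 0], [[32.4, 13.5, 0], 0], [[32.4, 13.5, 0], 0], [[32.4, 13.5, -8], 0], [[32.4, 13.5, -15], 0], [[32.4, 13.5, -20], 0], [[32.4, 13.5, -22], 0], [[32.4, 13.5, -22], 0], [[32.4, 13.5, -22], 0]]}}

```text
clock: 51.85
position: [0.6013, 0.2811, 0.1845]
tcp_rot: [0.981, 0.196, 0.0, -0.0]
ft_force: [1.1, -0.4, -3.8]
width: 0.0442
```

Emit:
{"op": "jog_arm", "data": {"plan": [[[0, 0, -2], 0], [[0, 0, -4], 0], [[0, 0, -4], 0], [[0, 0, -4], 0]]}}

```text
clock: 52.35
position: [0.6012, 0.281, 0.1803]
tcp_rot: [0.981, 0.196, -0.0, -0.0]
ft_force: [0.6, -0.2, -2.2]
width: 0.0436
```

Emit:
{"op": "jog_arm", "data": {"plan": [[[0, 0, -2], 0], [[0, 0, -2.5], 0], [[0, 0, -2.5], 0], [[0, 0, -2.5], 0]]}}

```text
clock: 52.85
position: [0.6015, 0.2812, 0.1791]
tcp_rot: [0.981, 0.196, 0.001, -0.0]
ft_force: [-2.0, -1.3, 6.0]
width: 0.0437
```

```bash
python3 - <<'E'
from h import *
save('scene','scene32')
s=monitor.state();print(s['clock'],s['position'],s['tcp_rot'],s['ft_force'],s['width'])
crop('scene32',320,120,440,230,6,'c2')
E
```

```text
52.9 [0.60146314 0.2812491  0.17907104] [ 9.80619161e-01  1.95922698e-01  5.95516613e-04 -5.40287110e-05] [-2.59654538 -1.55152755  5.71835144] 0.04376812472436059
```

View pics/c2.png

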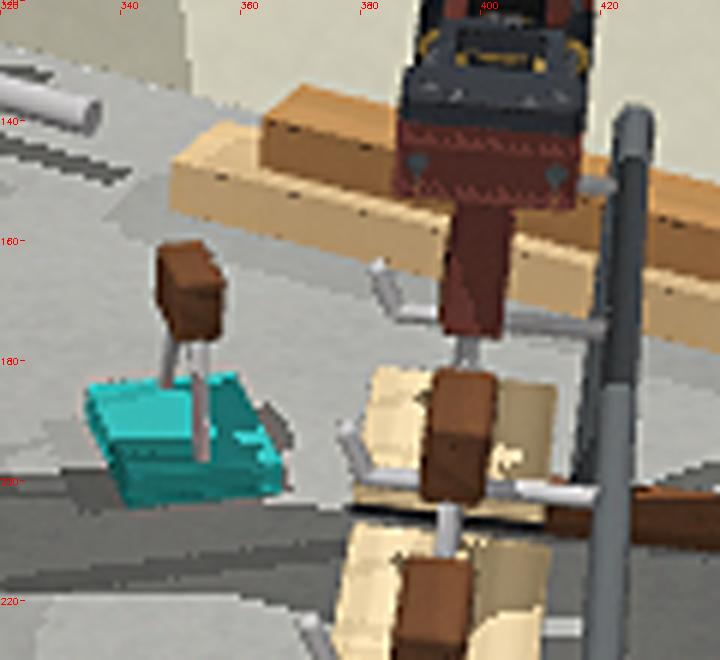

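Seated at the height I predicted. I'll release it, then move the arm clear.

Emit:
{"op": "jog_arm", "data": {"plan": [[[0, 0, 2], 0], [[0, 0, 2], 0], [[0, 0, 2], 0], [[0, 0, 2], 0], [[0, 0, 2], 0]], "gripper": -0.5}}

```text
clock: 53.52
position: [0.6012, 0.281, 0.1796]
tcp_rot: [0.981, 0.196, -0.0, 0.0]
ft_force: [-0.5, 0.5, -0.1]
width: 0.0658
```

Emit:
{"op": "jog_arm", "data": {"plan": [[[0, 0, 10], 0], [[0, 0, 30], 0], [[0, 0, 60], 0], [[0, 0, 100], 0], [[0, 0, 120], 0], [[0, 0, 120], 0], [[-50, -60, 120], 0], [[-90, -120, 120], 0], [[-130, -180, 120], 0], [[-130, -240, 120], 0], [[-130, -300, 120], 0], [[-130, -360, 120], 0], [[-130, -420, 120], 0], [[-130, -480, 120], 0], [[-130, -540, 120], 0], [[-130, -600, 120], 0], [[-130, -650, 120], 0], [[-130, -650, 120], 0], [[-130, -650, 120], 0]]}}

```text
clock: 55.9
position: [0.471, -0.3681, 0.2989]
tcp_rot: [0.981, 0.196, -0.0, -0.001]
ft_force: [0.7, -0.0, -0.4]
width: 0.066
```

```bash
python3 - <<'E'
from h import *
save('scene','scene33');save('top','top33')
s=monitor.state();print(s['clock'],s['position'],s['tcp_rot'],s['ft_force'],s['width'])
crop('scene33',320,120,450,270,5,'c2')
E
```

```text
56.0 [ 0.4716647  -0.36707065  0.29955437] [ 9.80371546e-01  1.97158275e-01  3.83802853e-05 -4.94135265e-04] [0.02552474 0.54664809 0.09759715] 0.06613920801467119
```

View pics/c2.png

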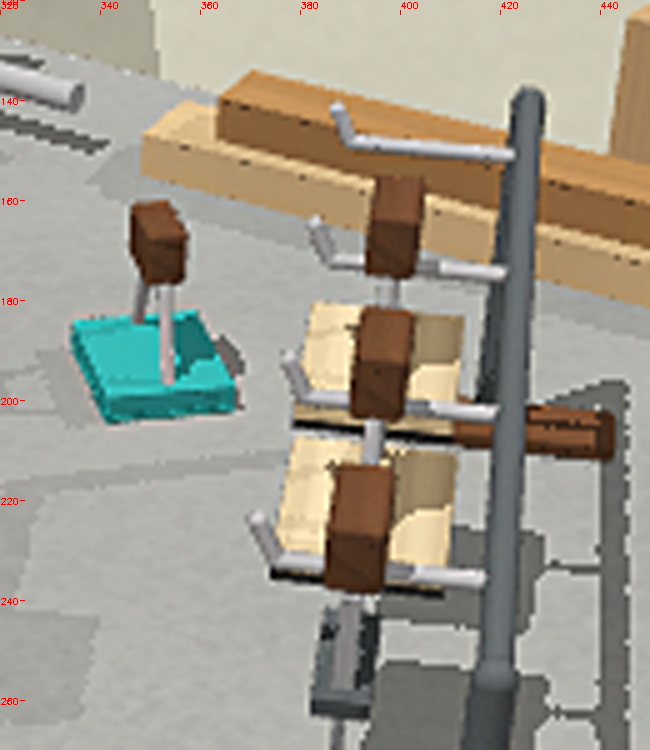

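View pics/top33.png

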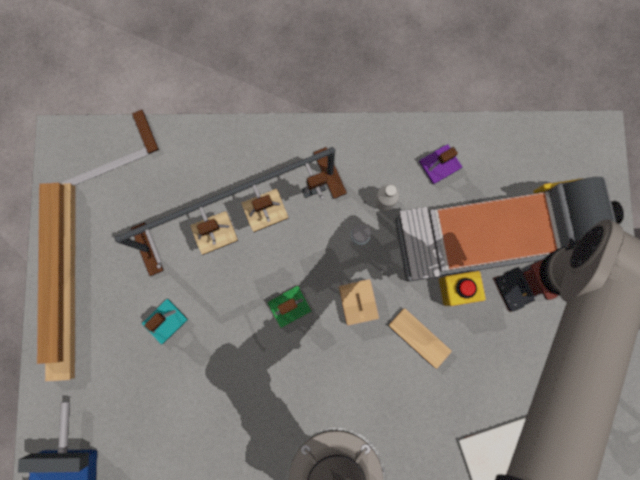

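View pics/scene33.png

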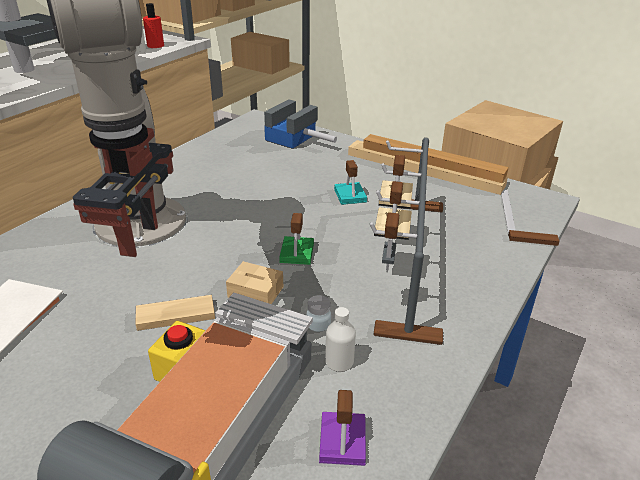

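```bash
python3 -c "
from h import *
print(r.hand_in()); print(monitor.state()['clock'])"
```

```text
the job is handed in; nothing more can be done
None
the job is handed in; nothing more can be done
```

The belt sander job is done and handed in at about 56 s of the 200 s allowed. No verdict was given.

- **Stop button:** I pressed it first. Contact came at 1.7 N, it moved about 6 mm, and it bottomed out at 16 N.
- **Gap check:** I pushed the gauge's blade in at the near end and then the far end. Both times the shoulder stopped at a tool height of 0.141 m, as predicted. I held it there for about 1 s, at up to 18 N near and 15 N far. The pictures showed the shoulder resting on both sides of the gap.
- **Hanging:** The gauge is on hook 0. The push block from the belt is on hook 1, and the one from the bench is on hook 2. Only these two push blocks were there. The bench one was knocked aside during the run, so I measured it again before picking it up.

The last pictures show all three hanging upright on their own hooks with the gripper clear. The glue bottle, offcut, jar and look-alike blocks were where they started.

**What disagreed:**
- The fingertips touched about 36 mm higher than the tool description says. I measured this by touching the button and the rest plate, and used the corrected height for every grasp, the gap check and the hanging.
- The two cameras differed by up to about 6 mm on some points, so I combined them.

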